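# Load the cartridge reader from the incubation tray

## Robot

A 6-joint arm with a two-finger parallel gripper is mounted at the origin on the work surface. World frame = base frame: x ahead of the robot, y to its left, z up, the work surface at z = 0. Lengths are in m, angles in rad, forces in N, time in s.
With the tool pointing down it reaches from about 0.35 to 0.925 m from the base axis. Payload 6.4 kg.
Tool frame: the origin (TCP) lies at the very end of the fingers, on their centre line; the grasp point (between the pads) lies pinch_z behind it (pinch_z is the distance from the TCP to the grasp point, in m); x points along the fingers, y is the direction in which the jaws open and shut, and the axes are right-handed (so a half turn about x gives the same grasp; the last joint's range is limited). The gripper opens to 94 mm and grips with 3 to 60 N. Pads are 16 mm wide; open, the fingers measure 119 mm over their backs; the gripper's body (75 mm by 177 mm) begins 78 mm behind the grasp point.
Start: joints at [0.978, 0.245, 1.558, -0, 1.339, -0.174], TCP at [0.264, 0.594, 0.205] pointing down, gripper open.
Joint ranges: [-3.13, 3.13], [-1.02, 2.26], [0.13, 2.54], [-0.95, 4.09], [0.21, 2.88], [-2.74, 2.74]. Speed limits (rad/s): [2.57, 2.57, 3.14, 3.14, 3.14, 3.14].

## Interface

Orientations are given as a unit quaternion [x, y, z, w].
In Python, from bench import observe, capture, sign_off, silhouettes, spot_point, pinch_z gives the robot as it stands.
- The arm moves only by the tool carry_out, never from a script. Its arguments are lists of equal length, an entry for each row: "claw": the finger opening in m, from 0 to 0.094; "offset": the shift along the tool's x, y, z in m, a list of three; "turn": the turn about the tool's x in degrees. In form: {"claw": [claw, ...], "offset": [[tx, ty, tz], ...], "turn": [turn, ...]}. A call has 1 to 5 rows; each row shifts and turns the commanded pose from where the row before left it, along the tool's axes as they then stand; what a row does not reach is not made up. A row lasts 1/12 s, in which the tool goes at most 41.7 mm and 7.16 degrees, less where a joint would pass 70% of its speed; a pose out of reach is approached as far as the arm can. A call is refused whole if a number of a shift passes 0.0417 or a number of a turn 7.16, either way. A call with a gripper value outside its range is refused whole. The fingers move at their own pace and stop on an object; the grip force is fixed at half the most. Time passes only in rows, so rows that do not move let the fingers close. It gives the time, the measured TCP pose, the force and the opening at its end, in the units of the state.
- observe(): the state, without advancing time (a new reading comes with each control period).
- capture(name): name is "side" or "top"; returns a dict with "image" (384x512x3 uint8, red, green, blue), "K" (3x3 intrinsics, pixels), "R" (3x3) and "t" (3): a world point X has camera coordinates R X + t. Camera axes: x right, y down, z forward; pixel columns grow to the right and rows downward; lengths in m; the calibration is good to about 2 mm. A picture is of the moment at which its call begins. There is no depth.
- sign_off(): hands the job in, once; it reports no verdict.
Trained networks look in a picture, given as the dict that the camera call returned (one of the last four; its "shot" number tells which), for a name from the list of things; names that differ only in an ending like _2 or _b are one class to them, and where a whole thing is asked for, a point or a joint stands for the part that bears it (a point fixed in the world has none). Each returns a list of dicts, best first, with "p" (0 to 1); they miss things now and then, are a little off and sometimes report something else, mostly with a low value. They report only what shows in the picture. A call takes as long as a camera call. They do not tell look-alikes from the thing itself.
- silhouettes(picture, query): "region" (384x512 bool, what is visible of it).
- spot_point(picture, query): "centre" ([x, y, z] in m, in world coordinates, good to about 4 mm: a listed point, or the origin of a listed thing).
The state is a dict: "t": time; "qpos": joint angles; "qd": joint speeds; "joint_torque": joint torques, N m; "ee_pos": TCP position; "ee_rot": TCP orientation; "ft_force": force on the tool from outside, world axes, zero at the start; "wrist_torque": the same for the moment, N m; "grip_width": opening from 0.0 (shut) to 1.0 (fully open).
Only numpy, scipy, OpenCV 4.12 (cv2) and the standard library are available. Lean on these libraries where they do the work, as an engineer would, in place of code of your own. Each camera call takes 0.05 s, during which the arm holds its last target. There are 200 camera calls.

## Task

Take the two crosswise piles of test cartridges on the tray apart and load the reader: lay the control cartridge (two ports) face up in the recess of the reader's open drawer, and fill the feed magazine, cartridges flat and face up, so that they feed out from the bottom in this order: the one-port cartridge first, then the three-port one, and the slow long-window one last. Then set the follower weight, grip bar up, on the column in the magazine; leave the dropper bottle and the specimen cup standing where they are.

Things in the scene. Friction and masses are not known exactly. Their poses are not given: they have to be found in the camera images.
- cart_one: Loose white plastic assay cartridge, 96 x 34 x 14 mm, with one round dark port in the middle of its face. Origin: centre of its underside; x along the 96 mm length, y across the 34 mm width, z up out of the face. About 45 g; both ends and both long sides are alike. Lies flat on the tray at the start, under a crosswise cartridge.
- cart_three: Loose white plastic assay cartridge, 96 x 34 x 14 mm, with three round dark ports in a row along its face (30 mm apart). Origin: centre of its underside; x along the 96 mm length, y across the 34 mm width, z up out of the face. About 45 g; both ends and both long sides are alike. Lies at the start crosswise on top of cart_one or cart_long.
- cart_long: Loose white plastic assay cartridge, 96 x 34 x 14 mm, with one long narrow dark window (72 x 13 mm) along its face. Origin: centre of its underside; x along the 96 mm length, y across the 34 mm width, z up out of the face. About 45 g; both ends and both long sides are alike. Lies flat on the tray at the start, under a crosswise cartridge.
- cart_two: Loose white plastic assay cartridge, 96 x 34 x 14 mm, with two round dark ports (56 mm apart): the control cartridge. Origin: centre of its underside; x along the 96 mm length, y across the 34 mm width, z up out of the face. About 45 g; both ends and both long sides are alike. Lies at the start crosswise on top of cart_one or cart_long.
- follower: Loose steel follower weight of the magazine, about 0.33 kg: plate 92 x 32 x 12 mm with an upright grip bar on top, 44 mm long (along x), 12 mm thick (y), reaching 42 mm above the underside. Origin: centre of the plate's underside; x along the plate, z up. Stands on the bench at the start.
- magazine: Fixed aluminium gravity-feed magazine, open on top. Origin: centre of underside; x lengthwise, z up. Base 136 x 62 x 6 mm; bed at z 14, 40 wide; inside 106 x 46 (x, y). End and corner guides 3 thick, straight to z 78, flared 6 outward to z 90; long sides open over the middle 66 mm for fingers. Cartridges lie flat along x on z 14, 28, 42, follower on 56, either way round; lowest feeds out first.
- reader: Fixed white desktop cartridge reader, black loading drawer run out. Origin: on the bench below the middle of the drawer's recess; x into the machine, z up. Recess floor at z 30 mm, 110 x 48 mm (x, y), rims 5 mm high, 9 mm wide at the sides. The case begins at x +82 mm: 270 wide, 250 deep, 182 high. The recess takes one cartridge lengthwise, face up, either way round.
- tray: Fixed grey tray, 210 x 300 mm (x, y), rim 16 mm high, floor 4 mm thick. Origin: centre of underside, z up. On its floor lie two cartridges roughly along tray x, near y -68 and +68 mm, each with another lying across it (roughly along tray y) about 33 mm towards -x from the lower one's middle, so that all four faces can be made out.
- buffer: Small dropper bottle, 25 mm diameter, 52 mm high, white cap, loose, standing in the tray between the piles towards +x. Origin: centre of its underside. To be left standing.
- cup: Specimen cup with white screw lid, 58 mm diameter, 63 mm high, loose, standing on the bench beyond the magazine and reader. Origin: centre of its underside. To be left standing.
Things that resemble listed ones, but are neither listed nor needed, are in the scene too. Several things have the shape of the follower; the one meant has the colours described above.

How it is judged:
By the outcome, as a careful person would: the job done as asked, in the order asked, and still so for the second after the job is handed in, with the robot touching nothing.
It also fails if it takes over 128 s, if anything falls off the work surface, if the arm or the gripper's body presses on something with over 40 N, if the wrist force passes 120 N, or if a joint passes its speed limit or range.

## Working session

There is one attempt and no reset: what is moved stays moved. The work goes in short steps, Python scripts to look and compute and a tool call to move; the robot and the scene stay as the last step left them, time stands still between calls to the robot, and variables do not carry over. Pictures are saved under pics/ and viewed, about 12 in all and at most 16, crops included, and the job is handed in when it is done.

Besides the shell and the picture viewer there is one more tool, called after "Emit:" as name(argument=value, ...) on one line, values as JSON. carry_out: Moves the arm, as the interface text tells. Its arguments: {"type":"object","properties":{"claw":{"type":"array","items":{"type":"number"}},"offset":{"type":"array","items":{"type":"array","items":{"type":"number"}}},"turn":{"type":"array","items":{"type":"number"}}},"required":["claw","offset","turn"]}

```bash
ls; mkdir -p pics; cat > h.py <<'E'
import numpy as np, cv2
from bench import *
from scipy.spatial.transform import Rotation as Ro
def save(c,n): cv2.imwrite(f'pics/{n}.png',cv2.cvtColor(c['image'],cv2.COLOR_RGB2BGR))
def proj(c,X):
    p=c['K']@(c['R']@np.asarray(X,float)+c['t']); return p[:2]/p[2]
def unproj(c,uv,z):
    d=c['R'].T@np.linalg.solve(c['K'],[uv[0],uv[1],1.]); o=-c['R'].T@c['t']
    return o+d*(z-o[2])/d[2]
E
python3 - <<'E'
from h import *
s=observe(); print({k:np.round(v,3) for k,v in s.items()}, pinch_z)
print(Ro.from_quat(s['ee_rot']).as_matrix().round(3))
cs={n:capture(n) for n in('side','top')}
ims=[]
for n,c in cs.items():
    save(c,n+'0'); print(n,'cam',(-c['R'].T@c['t']).round(3), c['K'][0,0])
    for q in ['cart_one','cart_three','cart_long','cart_two','follower','magazine','reader','tray','buffer','cup']:
        print(n,q,[(np.round(d['centre'],3).tolist(),round(d['p'],2)) for d in spot_point(c,q)[:4]])
E
```

```text
pics
{'t': np.float64(0.0), 'qpos': array([ 0.978,  0.246,  1.559, -0.   ,  1.339, -0.174]), 'qd': array([-0.003, -0.001,  0.001,  0.   , -0.   ,  0.002]), 'joint_torque': array([-1.0000e-03, -4.1584e+01, -3.1460e+01,  6.8000e-02,  3.3000e-02,
       -0.0000e+00]), 'ee_pos': array([0.264, 0.593, 0.204]), 'ee_rot': array([ 0.146,  0.692, -0.148,  0.691]), 'ft_force': array([-0.798, -0.256, -0.071]), 'wrist_torque': array([ 0.037, -0.06 ,  0.03 ]), 'grip_width': np.float64(1.001)} 0.0188
[[-0.001  0.407  0.914]
 [-0.002  0.914 -0.407]
 [-1.    -0.002 -0.   ]]
side cam [0.304 0.511 0.821] 374.41948345961185
side cart_one [([0.57, 0.273, 0.008], 0.67)]
side cart_three [([0.541, 0.263, 0.021], 0.7)]
side cart_long [([0.558, 0.131, 0.003], 0.7)]
side cart_two [([0.521, 0.134, 0.02], 0.73), ([0.538, 0.262, 0.02], 0.27)]
side follower [([0.641, -0.372, -0.001], 0.84), ([0.45, -0.08, 0.0], 0.81), ([0.516, -0.179, -0.001], 0.63), ([0.544, -0.458, 0.0], 0.56)]
side magazine [([0.654, -0.078, -0.003], 0.91)]
side reader [([0.489, -0.334, -0.001], 0.88)]
side tray [([0.562, 0.195, -0.001], 0.94)]
side buffer [([0.646, 0.174, -0.002], 0.62)]
side cup [([0.752, -0.202, 0.0], 0.95), ([0.561, 0.196, -0.001], 0.66)]
top cam [ 0.447 -0.081  1.071] 442.4061235933529
top cart_one [([0.572, 0.267, 0.006], 0.57)]
top cart_three [([0.545, 0.264, 0.018], 0.86)]
top cart_long [([0.558, 0.132, 0.001], 0.76)]
top cart_two [([0.519, 0.136, 0.014], 0.72)]
top follower [([0.455, -0.084, -0.004], 0.73), ([0.642, -0.375, -0.001], 0.73), ([0.544, -0.46, 0.001], 0.6), ([0.512, -0.184, 0.003], 0.57)]
top magazine [([0.652, -0.081, -0.0], 0.6)]
top reader [([0.489, -0.324, 0.001], 0.82)]
top tray [([0.562, 0.194, 0.002], 0.79)]
top buffer [([0.641, 0.176, 0.008], 0.62), ([0.752, -0.205, -0.002], 0.46)]
top cup [([0.747, -0.204, -0.001], 0.79)]
```

View pics/top0.png

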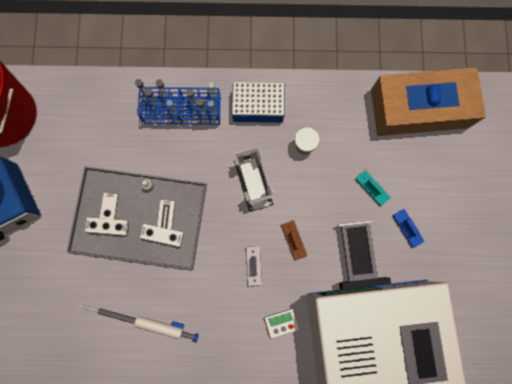

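View pics/side0.png

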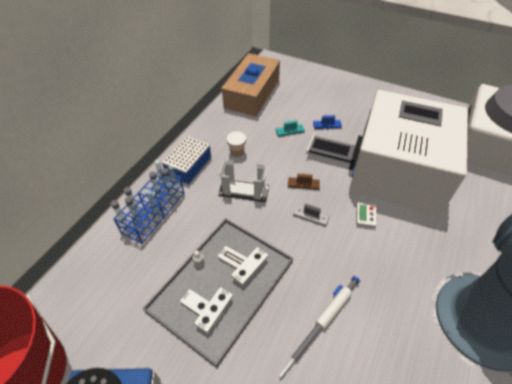

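```bash
cat >> h.py <<'E'
def rect(c,q,z,near=None,tol=0.05):
    "min-area rectangle of silhouette in world plane z: centre, sizes, yaw(deg) of long axis"
    out=[]
    for d in silhouettes(c,q)[:5]:
        m=d['region'].astype(np.uint8)
        cs,_=cv2.findContours(m,cv2.RETR_EXTERNAL,cv2.CHAIN_APPROX_NONE)
        k=max(cs,key=cv2.contourArea)[:,0,:].astype(float)
        W=np.array([unproj(c,p,z)[:2] for p in k])*1000
        (cx,cy),(w,h),a=cv2.minAreaRect(W.astype(np.float32))
        if w<h: w,h,a=h,w,a+90
        if near is None or np.hypot(cx/1000-near[0],cy/1000-near[1])<tol:
            out.append((round(cx/1000,4),round(cy/1000,4),round(w),round(h),round((a+90)%180-90,1),round(d['p'],2)))
    return out
E
python3 - <<'E'
from h import *
for n in('top','side'):
    c=capture(n)
    for q,z in [('cart_two',.032),('cart_three',.032),('cart_one',.018),('cart_long',.018),('follower',.012),('magazine',.085),('reader',.035),('tray',.016)]:
        print(n,q,rect(c,q,z))
    if n=='top':
        I=cv2.cvtColor(c['image'],cv2.COLOR_RGB2BGR)
        a=cv2.resize(I[160:275,65:215],None,fx=5,fy=5,interpolation=cv2.INTER_CUBIC)[:, :]
        b=cv2.resize(I[140:290,225:390],None,fx=4.8,fy=4,interpolation=cv2.INTER_CUBIC)
        cv2.imwrite('pics/a.png',a);cv2.imwrite('pics/b.png',cv2.resize(I[140:290,225:390],None,fx=4,fy=4,interpolation=cv2.INTER_CUBIC))
E
```

```text
top cart_two [(0.5211, 0.133, 97, 34, 76.7, 0.89)]
top cart_three [(0.5408, 0.2626, 101, 39, 86.2, 0.58)]
top cart_one [(0.5892, 0.2647, 63, 39, -2.5, 0.63)]
top cart_long [(0.572, 0.1279, 67, 36, -4.5, 0.88)]
top follower [(0.5141, -0.1787, 91, 33, 21.1, 0.96), (0.4513, -0.0824, 90, 31, 4.4, 0.89), (0.5458, -0.4537, 93, 37, 30.1, 0.86), (0.6432, -0.3708, 92, 34, 42.4, 0.64), (0.5426, 0.2695, 100, 35, 85.7, 0.46)]
top magazine [(0.6474, -0.0807, 141, 65, 17.2, 0.97)]
top reader [(0.3696, -0.373, 382, 332, 6.1, 0.63)]
top tray [(0.5632, 0.1957, 305, 212, 82.4, 0.86), (0.5722, 0.1288, 68, 36, -3.4, 0.53)]
side cart_two [(0.5193, 0.1351, 99, 38, 78.3, 0.94), (0.7537, -0.2133, 117, 57, -61.5, 0.31)]
side cart_three [(0.5868, 0.2707, 58, 36, -6.0, 0.3)]
side cart_one [(0.5914, 0.2665, 58, 37, -5.2, 0.87)]
side cart_long [(0.5745, 0.1302, 62, 40, -5.4, 0.83), (0.5603, 0.197, 306, 218, 83.0, 0.55)]
side follower [(0.4518, -0.0867, 96, 57, 3.6, 0.92), (0.5489, -0.4646, 95, 67, 27.3, 0.72), (0.5162, -0.1857, 89, 58, 27.3, 0.61), (0.6495, -0.3795, 98, 70, 44.4, 0.52), (0.765, -0.2316, 120, 58, -61.5, 0.3)]
side magazine [(0.6385, -0.055, 141, 132, 18.0, 0.9)]
side reader [(0.3385, -0.4479, 509, 455, -84.6, 0.58)]
side tray [(0.5618, 0.1965, 303, 214, 82.2, 0.87)]
```

View pics/a.png

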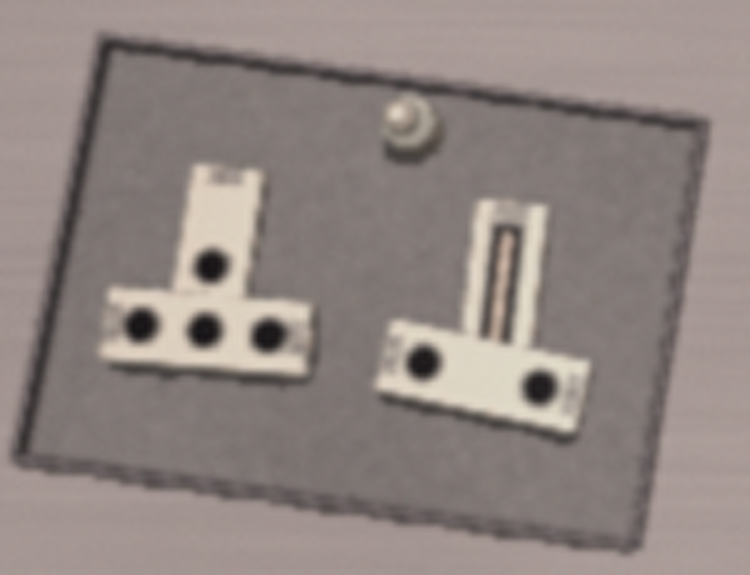

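View pics/b.png

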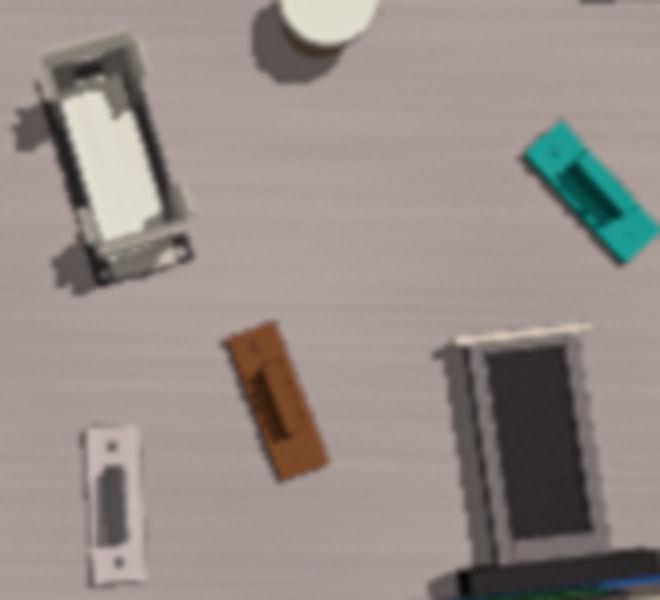

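```bash
cat > ov.py <<'E'
from h import *
def box(c,I,S,pose,rects,col):
    x,y,a=pose; a=np.radians(a); R=np.array([[np.cos(a),-np.sin(a)],[np.sin(a),np.cos(a)]])
    for L,W,z in rects:
        P=[proj(c,[*(R@[sx*L/2,sy*W/2]+[x,y]),z]) for sx,sy in((1,1),(1,-1),(-1,-1),(-1,1))]
        cv2.polylines(I,[np.round((np.array(P)+.5)*S).astype(int)],True,col,1)
E
python3 - <<'E'
from ov import *
c=capture('top'); 
P=np.array([unproj(c,(u/4+225-.4,v/4+140-.4),.030)[:2] for u,v in((485,352),(575,345),(592,528),(510,540))]); print(P.round(4),P.mean(0).round(4))
d=P[:2].mean(0)-P[2:].mean(0); yr=np.degrees(np.arctan2(d[1],d[0])); print(np.hypot(*d),yr)
s=capture('side'); out=[]
for c,(u0,v0,w,h) in ((c,(225,140,165,150)),(s,(210,130,150,100))):
    S=5; I=cv2.resize(cv2.cvtColor(c['image'],cv2.COLOR_RGB2BGR),None,fx=S,fy=S,interpolation=cv2.INTER_CUBIC)
    box(c,I,S,(.653,-.080,17.5),[(.136,.062,.006),(.112,.052,.078)],(0,0,255)); box(c,I,S,(.653,-.080,17.5),[(.124,.064,.09)],(255,0,0))
    box(c,I,S,(*P.mean(0),yr),[(.11,.048,.030)],(0,255,0))
    box(c,I,S,(*P.mean(0),yr),[(.128,.066,.035)],(0,255,255))
    out.append(I[v0*S:(v0+h)*S,u0*S:(u0+w)*S])
w=max(o.shape[1] for o in out)
for i,o in enumerate(out): cv2.imwrite(f'pics/ov{i}.png',cv2.resize(o,(750,750*o.shape[0]//o.shape[1])) if 750*o.shape[0]/o.shape[1]<600 else cv2.resize(o,(600*o.shape[1]//o.shape[0],600)))
E
```

```text
[[ 0.5427 -0.2994]
 [ 0.5474 -0.3529]
 [ 0.4408 -0.3596]
 [ 0.4334 -0.3116]] [ 0.491  -0.3309]
0.10834447725389301 5.011748819775455
```

View pics/ov0.png

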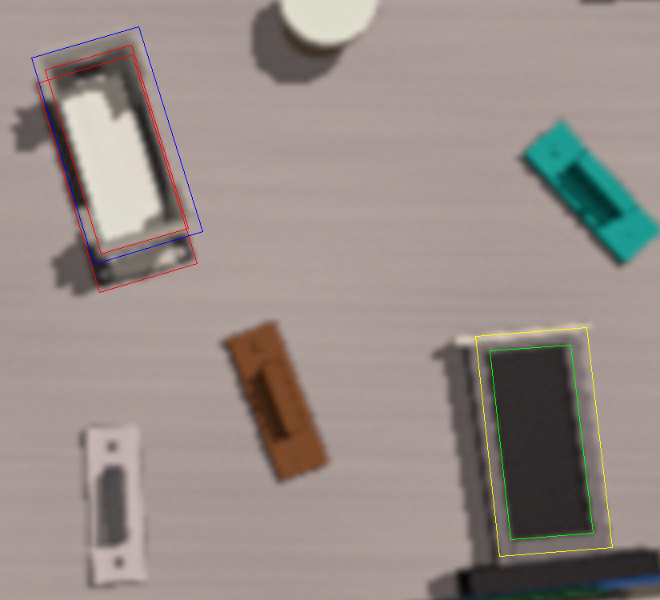

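View pics/ov1.png

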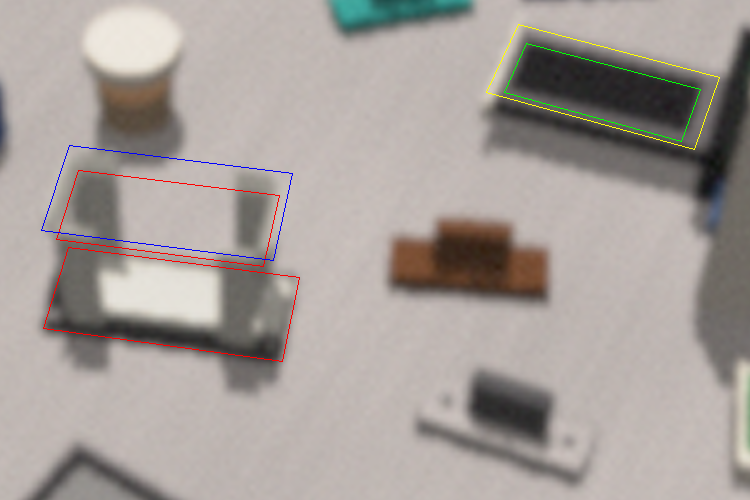

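```bash
cat > plan.py <<'E'
"usage: plan.py x,y,z,yaw,claw,step ... -> rows from the present pose (mm, deg)"
from h import *; import sys
s=observe(); p=np.array(s['ee_pos']); M=Ro.from_quat(s['ee_rot']).as_matrix(); yaw=np.degrees(np.arctan2(M[1,1],M[0,1]))
print('at',(p*1000).round(1),round(yaw,2),'tilt',M[:2,0].round(4)); rows=[]
for w in sys.argv[1:]:
    x,y,z,ya,claw,step=map(float,w.split(',')); T=np.array([x,y,z])
    n=max(1,int(np.ceil(np.linalg.norm(T-p)/step-1e-6)),int(np.ceil(abs(ya-yaw)/7.1-1e-6)))
    for i in range(n,0,-1):
        a=np.radians(yaw); d=(T-p)/i
        t=np.round([-d[2],d@[np.cos(a),np.sin(a),0],d@[np.sin(a),-np.cos(a),0]],3); k=round(-(ya-yaw)/i,1)
        p=p+t[1]*np.array([np.cos(a),np.sin(a),0])+t[2]*np.array([np.sin(a),-np.cos(a),0])-[0,0,t[0]]
        yaw-=k; rows.append((claw,t.tolist(),k))
for i in range(0,len(rows),5):
    r=rows[i:i+5]; print('{"claw":%s,"offset":%s,"turn":%s}'%([a[0] for a in r],[a[1] for a in r],[a[2] for a in r]))
E
python3 plan.py .52,.134,.12,-12.5,.06,.04 .52,.134,.022,-12.5,.06,.025
```

```text
at [264.3 593.8 205.4] 66.01 tilt [-0.  0.]
{"claw":[0.06, 0.06, 0.06, 0.06, 0.06],"offset":[[0.006, -0.023, 0.03], [0.006, -0.02, 0.032], [0.006, -0.016, 0.034], [0.006, -0.013, 0.035], [0.006, -0.009, 0.036]],"turn":[np.float64(5.6), np.float64(5.6), np.float64(5.6), np.float64(5.6), np.float64(5.6)]}
{"claw":[0.06, 0.06, 0.06, 0.06, 0.06],"offset":[[0.006, -0.006, 0.037], [0.006, -0.002, 0.038], [0.006, 0.002, 0.038], [0.006, 0.005, 0.037], [0.006, 0.009, 0.037]],"turn":[np.float64(5.6), np.float64(5.6), np.float64(5.6), np.float64(5.6), np.float64(5.6)]}
{"claw":[0.06, 0.06, 0.06, 0.06, 0.06],"offset":[[0.006, 0.012, 0.035], [0.006, 0.016, 0.034], [0.007, 0.019, 0.033], [0.006, 0.021, 0.03], [0.025, 0.0, 0.0]],"turn":[np.float64(5.6), np.float64(5.6), np.float64(5.7), np.float64(5.6), np.float64(0.0)]}
{"claw":[0.06, 0.06, 0.06],"offset":[[0.024, 0.0, 0.0], [0.025, 0.0, 0.0], [0.024, 0.0, 0.0]],"turn":[np.float64(0.0), np.float64(0.0), np.float64(0.0)]}
```

Emit:
carry_out(claw=[0.06,0.06,0.06,0.06,0.06], offset=[[0.006,-0.023,0.03],[0.006,-0.02,0.032],[0.006,-0.016,0.034],[0.006,-0.013,0.035],[0.006,-0.009,0.036]], turn=[5.6,5.6,5.6,5.6,5.6])

```text
t: 2.52
ee_pos: [0.3557, 0.4283, 0.1753]
ee_rot: [0.311, 0.635, -0.311, 0.635]
ft_force: [0.9, -0.0, 0.1]
grip_width: 0.681
```

Emit:
carry_out(claw=[0.06,0.06,0.06,0.06,0.06], offset=[[0.006,-0.006,0.037],[0.006,-0.002,0.038],[0.006,0.002,0.038],[0.006,0.005,0.037],[0.006,0.009,0.037]], turn=[5.6,5.6,5.6,5.6,5.6])

```text
t: 2.93
ee_pos: [0.4482, 0.2632, 0.1455]
ee_rot: [0.456, 0.54, -0.456, 0.541]
ft_force: [0.3, 0.1, 0.5]
grip_width: 0.636
```

Emit:
carry_out(claw=[0.06,0.06,0.06,0.06,0.06], offset=[[0.006,0.012,0.035],[0.006,0.016,0.034],[0.007,0.019,0.033],[0.006,0.021,0.03],[0,0,0]], turn=[5.6,5.6,5.7,5.6,0])

```text
t: 3.35
ee_pos: [0.5215, 0.1294, 0.1198]
ee_rot: [-0.553, -0.44, 0.554, -0.441]
ft_force: [-0.8, 0.5, 0.5]
grip_width: 0.638
```

```bash
sed -i 's/k=round(/k=float(round(/; s/,1)$/,1))/' plan.py; python3 plan.py .52,.134,.022,-12.5,.06,.025
```

```text
at [521.5 129.4 119.8] -13.0 tilt [ 0.     -0.0014]
{"claw":[0.06, 0.06, 0.06, 0.06],"offset":[[0.024, -0.001, -0.001], [0.025, -0.001, -0.001], [0.024, -0.0, -0.001], [0.025, -0.001, -0.001]],"turn":[-0.1, -0.1, -0.1, -0.2]}
```

Emit:
carry_out(claw=[0.06,0.06,0.06,0.06,0.06], offset=[[0.024,-0.001,-0.001],[0.025,0,-0.001],[0.024,0,-0.001],[0.025,-0.001,-0.001],[0,0,0]], turn=[-0.5,0,0,0,0])

```text
t: 3.77
ee_pos: [0.5167, 0.1388, 0.0197]
ee_rot: [-0.548, -0.446, 0.55, -0.445]
ft_force: [0.8, -0.4, -0.4]
grip_width: 0.639
```

Emit:
carry_out(claw=[0.02,0.02,0.02,0.02,0.02], offset=[[0,0,0],[0,0,0],[0,0,0],[0,0,0],[0,0,0]], turn=[0,0,0,0,0])

```text
t: 4.18
ee_pos: [0.5192, 0.1385, 0.0237]
ee_rot: [0.55, 0.445, -0.549, 0.445]
ft_force: [-0.2, 0.2, 2.7]
grip_width: 0.356
```

```bash
python3 plan.py .52,.134,.12,-12.5,.02,.035 .491,-.330,.12,-85,.02,.04; python3 -c "
from h import *
print(observe()['grip_width'])
c=capture('top');print(rect(c,'cart_two',.032))"
```

```text
at [519.2 138.5  23.7] -11.99 tilt [0.0019 0.0001]
{"claw":[0.02, 0.02, 0.02, 0.02, 0.02],"offset":[[-0.032, 0.001, 0.001], [-0.032, 0.0, 0.002], [-0.032, 0.001, 0.001], [-0.0, 0.006, 0.038], [-0.0, 0.01, 0.037]],"turn":[0.2, 0.2, 0.1, 6.0, 6.0]}
{"claw":[0.02, 0.02, 0.02, 0.02, 0.02],"offset":[[-0.0, 0.014, 0.036], [-0.0, 0.018, 0.035], [-0.0, 0.021, 0.033], [-0.0, 0.024, 0.03], [-0.0, 0.027, 0.027]],"turn":[6.1, 6.0, 6.1, 6.0, 6.1]}
{"claw":[0.02, 0.02, 0.02, 0.02, 0.02],"offset":[[-0.0, 0.03, 0.024], [-0.0, 0.033, 0.021], [-0.0, 0.035, 0.018], [-0.0, 0.036, 0.014], [-0.0, 0.038, 0.01]],"turn":[6.0, 6.1, 6.0, 6.1, 6.0]}
0.35628753805419916
[(0.5129, 0.1069, 45, 37, 76.7, 0.65)]
```

Emit:
carry_out(claw=[0.02,0.02,0.02,0.02,0.02], offset=[[-0.032,0.001,0.001],[-0.032,0,0.002],[-0.032,0.001,0.001],[0,0.006,0.038],[0,0.01,0.037]], turn=[0,0,0,6,6])

```text
t: 4.7
ee_pos: [0.5171, 0.0575, 0.1213]
ee_rot: [0.595, 0.384, -0.592, 0.386]
ft_force: [-0.6, 0.7, -0.8]
grip_width: 0.355
```

Emit:
carry_out(claw=[0.02,0.02,0.02,0.02,0.02], offset=[[0,0.014,0.036],[0,0.018,0.035],[0,0.021,0.033],[0,0.024,0.03],[0,0.027,0.027]], turn=[6,6,6,6,6])

```text
t: 5.12
ee_pos: [0.5045, -0.1377, 0.1185]
ee_rot: [-0.673, -0.217, 0.673, -0.217]
ft_force: [-0.5, 0.5, -0.3]
grip_width: 0.358
```

Emit:
carry_out(claw=[0.02,0.02,0.02,0.02,0.02], offset=[[0,0.03,0.024],[0,0.033,0.021],[0,0.035,0.018],[0,0.036,0.014],[0,0.038,0.01]], turn=[6,6,6,6,6])

```text
t: 5.53
ee_pos: [0.4947, -0.3323, 0.1182]
ee_rot: [-0.706, -0.035, 0.706, -0.035]
ft_force: [0.1, -0.4, -1.0]
grip_width: 0.355
```

Emit:
carry_out(claw=[0.02,0.02,0.02], offset=[[0,0,0],[0,0,0],[0,0,0]], turn=[0,0,0])

```text
t: 5.78
ee_pos: [0.4951, -0.3299, 0.1179]
ee_rot: [-0.706, -0.038, 0.706, -0.037]
ft_force: [-0.1, 0.1, -1.0]
grip_width: 0.36
```

```bash
python3 plan.py .4955,-.330,.05,-85,.02,.025 .4955,-.330,.037,-85,.02,.01;  python3 -c "
from h import *
print(observe()['grip_width'])
c=capture('side');print(rect(c,'cart_two',.12)); save(c,'s1')"
```

```text
at [ 495.1 -329.9  117.9] -83.97 tilt [-0.0008  0.0012]
{"claw":[0.02, 0.02, 0.02, 0.02, 0.02],"offset":[[0.023, 0.0, -0.0], [0.022, 0.0, -0.0], [0.023, 0.0, -0.0], [0.006, 0.0, -0.0], [0.007, 0.0, -0.0]],"turn":[0.3, 0.4, 0.3, 0.0, 0.0]}
0.35983767304979586
[(0.4655, -0.3371, 47, 44, -84.4, 0.7), (0.5285, 0.2362, 268, 189, 82.6, 0.51)]
```

Emit:
carry_out(claw=[0.02,0.02,0.02,0.02,0.02], offset=[[0.023,0,0],[0.022,0,0],[0.023,0,0],[0.006,0,0],[0.005,0,0]], turn=[1,0,0,0,0])

```text
t: 6.3
ee_pos: [0.495, -0.3287, 0.0382]
ee_rot: [-0.706, -0.032, 0.707, -0.031]
ft_force: [-0.1, -1.6, 0.4]
grip_width: 0.36
```

Emit:
carry_out(claw=[0.02,0.02,0.02], offset=[[0,0,0],[0,0,0],[0,0,0]], turn=[0,0,0])

```text
t: 6.55
ee_pos: [0.4964, -0.3312, 0.0411]
ee_rot: [0.707, 0.03, -0.706, 0.032]
ft_force: [-0.5, -0.0, 0.3]
grip_width: 0.357
```

```bash
python3 plan.py; python3 - <<'E'
from ov import *
out=[]
for n,(u0,v0,w,h) in (('top',(320,200,80,100)),('side',(290,110,100,75))):
    c=capture(n)
    S=5; I=cv2.resize(cv2.cvtColor(c['image'],cv2.COLOR_RGB2BGR),None,fx=S,fy=S,interpolation=cv2.INTER_CUBIC)
    box(c,I,S,(.491,-.330,5),[(.11,.048,.030)],(0,255,0)); box(c,I,S,(.491,-.330,5),[(.096,.034,.044)],(0,0,255))
    o=I[v0*S:(v0+h)*S,u0*S:(u0+w)*S]; out.append(np.pad(o,((0,500-o.shape[0]),(0,0),(0,0))))
cv2.imwrite('pics/dr.png',cv2.resize(np.hstack(out),None,fx=.85,fy=.85))
E
```

```text
at [ 496.4 -331.2   41.1] -84.97 tilt [ 0.0019 -0.0019]
```

View pics/dr.png

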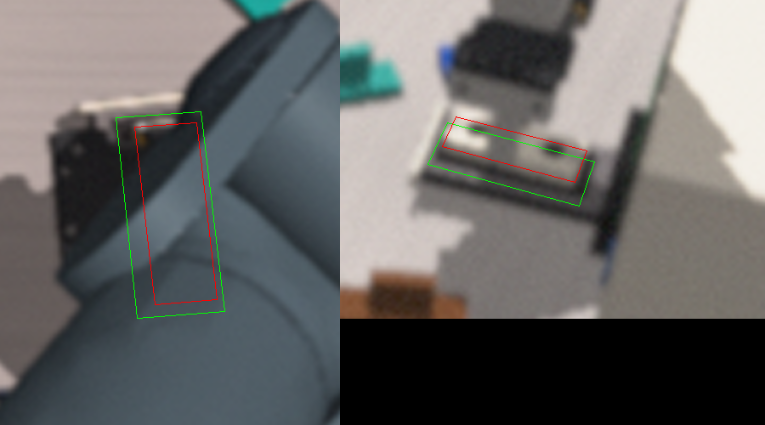

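Emit:
carry_out(claw=[0.02,0.02,0.02], offset=[[0.003,0,0],[0,0,0],[0,0,0]], turn=[0,0,0])

```text
t: 6.9
ee_pos: [0.4954, -0.3306, 0.0364]
ee_rot: [-0.706, -0.031, 0.706, -0.031]
ft_force: [0.5, -0.1, -0.8]
grip_width: 0.356
```

Emit:
carry_out(claw=[0.055,0.055,0.055,0.055,0.055], offset=[[0,0,0],[0,0,0],[0,0,0],[0,0,0],[-0.02,0,0]], turn=[0,0,0,0,0])

```text
t: 7.32
ee_pos: [0.4932, -0.3284, 0.0529]
ee_rot: [-0.705, -0.033, 0.708, -0.029]
ft_force: [-0.3, 0.2, -1.1]
grip_width: 0.582
```

Emit:
carry_out(claw=[0.06,0.06,0.06,0.06,0.06], offset=[[-0.03,0,0],[-0.035,0,0],[-0.005,0,0],[0,0,0],[0,0,0]], turn=[0,0,0,0,0])

```text
t: 7.73
ee_pos: [0.4953, -0.3304, 0.1261]
ee_rot: [-0.706, -0.031, 0.706, -0.031]
ft_force: [-0.2, 0.9, -1.4]
grip_width: 0.64
```

```bash
python3 plan.py .542,.263,.11,-4,.06,.04; python3 - <<'E'
from ov import *
c=capture('side'); print(rect(c,'cart_two',.044))
c=capture('top'); print(rect(c,'cart_three',.032),rect(c,'cart_long',.018))
E
```

```text
at [ 495.3 -330.4  126.1] -84.99 tilt [-0.0002  0.0001]
{"claw":[0.06, 0.06, 0.06, 0.06, 0.06],"offset":[[0.001, -0.039, -0.007], [0.001, -0.038, -0.01], [0.001, -0.037, -0.014], [0.001, -0.036, -0.017], [0.001, -0.034, -0.02]],"turn":[-5.4, -5.4, -5.4, -5.4, -5.4]}
{"claw":[0.06, 0.06, 0.06, 0.06, 0.06],"offset":[[0.001, -0.032, -0.024], [0.001, -0.03, -0.027], [0.001, -0.027, -0.029], [0.001, -0.024, -0.032], [0.001, -0.021, -0.034]],"turn":[-5.4, -5.4, -5.4, -5.4, -5.4]}
{"claw":[0.06, 0.06, 0.06, 0.06, 0.06],"offset":[[0.001, -0.018, -0.035], [0.001, -0.014, -0.037], [0.001, -0.011, -0.038], [0.002, -0.007, -0.039], [0.001, -0.003, -0.039]],"turn":[-5.4, -5.4, -5.4, -5.4, -5.4]}
[(0.4893, -0.3277, 98, 50, 3.6, 0.72)]
[(0.5416, 0.263, 98, 36, 85.9, 0.73)] [(0.5576, 0.1286, 96, 38, -5.5, 0.58), (0.5431, 0.2679, 102, 37, 86.2, 0.42), (0.59, 0.2644, 61, 37, -4.3, 0.33)]
```

Emit:
carry_out(claw=[0.06,0.06,0.06,0.06,0.06], offset=[[0.001,-0.039,-0.007],[0.001,-0.038,-0.01],[0.001,-0.037,-0.014],[0.001,-0.036,-0.017],[0.001,-0.034,-0.02]], turn=[-5.4,-5.4,-5.4,-5.4,-5.4])

```text
t: 8.4
ee_pos: [0.5102, -0.1315, 0.1206]
ee_rot: [-0.679, -0.197, 0.68, -0.196]
ft_force: [0.9, 0.5, -0.4]
grip_width: 0.64
```

Emit:
carry_out(claw=[0.06,0.06,0.06,0.06,0.06], offset=[[0.001,-0.032,-0.024],[0.001,-0.03,-0.027],[0.001,-0.027,-0.029],[0.001,-0.024,-0.032],[0.001,-0.021,-0.034]], turn=[-5.4,-5.4,-5.4,-5.4,-5.4])

```text
t: 8.82
ee_pos: [0.5265, 0.0678, 0.1157]
ee_rot: [-0.614, -0.35, 0.615, -0.349]
ft_force: [0.7, -0.0, -0.2]
grip_width: 0.636
```

Emit:
carry_out(claw=[0.06,0.06,0.06,0.06,0.06], offset=[[0.001,-0.018,-0.035],[0.001,-0.014,-0.037],[0.001,-0.011,-0.038],[0.002,-0.007,-0.039],[0.001,-0.003,-0.039]], turn=[-5.4,-5.4,-5.4,-5.4,-5.4])

```text
t: 9.23
ee_pos: [0.5417, 0.2644, 0.1093]
ee_rot: [-0.515, -0.484, 0.516, -0.483]
ft_force: [0.9, 0.3, -0.2]
grip_width: 0.639
```

Emit:
carry_out(claw=[0.06,0.06,0.06], offset=[[0,0,0],[0,0,0],[0,0,0]], turn=[0,0,0])

```text
t: 9.48
ee_pos: [0.542, 0.262, 0.1096]
ee_rot: [-0.517, -0.482, 0.518, -0.482]
ft_force: [0.5, -0.3, 0.1]
grip_width: 0.637
```

```bash
python3 plan.py .5415,.263,.0235,-4,.06,.025; python3 - <<'E'
from ov import *
c=capture('top'); print(rect(c,'cart_two',.044),rect(c,'cart_long',.018)); print([d['centre'] for d in spot_point(c,'cart_two')])
S=6; I=cv2.resize(cv2.cvtColor(c['image'],cv2.COLOR_RGB2BGR),None,fx=S,fy=S,interpolation=cv2.INTER_CUBIC)
cv2.imwrite('pics/dr2.png',I[200*S:300*S,320*S:400*S])
E
```

```text
at [542.  262.  109.6] -4.01 tilt [-0.0015 -0.0008]
{"claw":[0.06, 0.06, 0.06, 0.06],"offset":[[0.022, -0.0, -0.0], [0.021, -0.0, -0.0], [0.022, -0.0, -0.0], [0.021, -0.001, -0.001]],"turn":[-0.0, -0.0, -0.0, -0.0]}
[(0.4928, -0.328, 97, 40, 3.7, 0.55)] [(0.557, 0.1306, 97, 39, -4.2, 0.86), (0.759, -0.2081, 68, 60, -44.1, 0.32)]
[[0.4941, -0.3329, 0.0279]]
```

View pics/dr2.png

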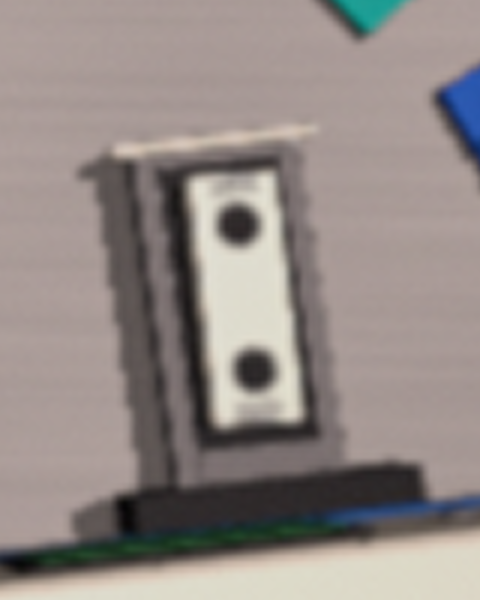

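Emit:
carry_out(claw=[0.06,0.06,0.06,0.06,0.06], offset=[[0.022,0,0],[0.021,0,0],[0.022,0,0],[0.021,0,-0.001],[0,0,0]], turn=[0,0,0,0,0])

```text
t: 10.1
ee_pos: [0.5393, 0.2615, 0.0201]
ee_rot: [-0.515, -0.483, 0.52, -0.48]
ft_force: [-0.9, 0.5, -0.6]
grip_width: 0.64
```

Emit:
carry_out(claw=[0.02,0.02,0.02,0.02,0.02], offset=[[0,0,0],[0,0,0],[0,0,0],[0,0,0],[0,0,0]], turn=[0,0,0,0,0])

```text
t: 10.52
ee_pos: [0.5436, 0.2637, 0.026]
ee_rot: [0.518, 0.482, -0.516, 0.483]
ft_force: [0.0, 0.5, 3.3]
grip_width: 0.354
```

```bash
python3 plan.py .5415,.263,.09,-4,.02,.035 .535,-.015,.06,-72.5,.02,.04 .535,-.015,.008,-72.5,.02,.026; python3 -c "
from h import *
print(observe()['grip_width'])"
```

```text
at [543.6 263.7  26. ] -3.99 tilt [0.0023 0.0005]
{"claw":[0.02, 0.02, 0.02, 0.02, 0.02],"offset":[[-0.032, -0.001, 0.0], [-0.032, -0.001, 0.001], [0.003, 0.001, 0.028], [0.003, 0.005, 0.027], [0.003, 0.008, 0.027]],"turn":[0.0, 0.0, 6.9, 6.8, 6.9]}
{"claw":[0.02, 0.02, 0.02, 0.02, 0.02],"offset":[[0.003, 0.011, 0.026], [0.003, 0.014, 0.024], [0.003, 0.017, 0.022], [0.003, 0.019, 0.02], [0.003, 0.021, 0.018]],"turn":[6.8, 6.9, 6.8, 6.9, 6.8]}
{"claw":[0.02, 0.02, 0.02, 0.02, 0.02],"offset":[[0.003, 0.023, 0.015], [0.003, 0.025, 0.012], [0.017, 0.0, -0.0], [0.018, 0.0, -0.0], [0.017, 0.0, -0.0]],"turn":[6.9, 6.8, 0.0, 0.0, 0.0]}
0.35351456623739236
```

Emit:
carry_out(claw=[0.02,0.02,0.02,0.02,0.02], offset=[[-0.032,0,0],[-0.032,0,0.001],[0.003,0.001,0.028],[0.003,0.005,0.027],[0.003,0.008,0.027]], turn=[0,0,7,7,7])

```text
t: 10.93
ee_pos: [0.5412, 0.1784, 0.0809]
ee_rot: [0.598, 0.378, -0.596, 0.379]
ft_force: [-0.2, -0.0, -0.7]
grip_width: 0.353
```

Emit:
carry_out(claw=[0.02,0.02,0.02,0.02,0.02], offset=[[0.003,0.011,0.026],[0.003,0.014,0.024],[0.003,0.017,0.022],[0.003,0.019,0.02],[0.003,0.021,0.018]], turn=[7,7,7,7,7])

```text
t: 11.35
ee_pos: [0.5353, 0.0386, 0.0649]
ee_rot: [0.684, 0.181, -0.683, 0.181]
ft_force: [0.4, -0.6, 0.8]
grip_width: 0.356
```

Emit:
carry_out(claw=[0.02,0.02,0.02,0.02,0.02], offset=[[0.003,0.023,0.015],[0.003,0.025,0.012],[0.02,0,0],[0.02,0,0],[0,0,0]], turn=[7,5.5,0,0,0])

```text
t: 11.77
ee_pos: [0.5296, -0.0152, 0.0155]
ee_rot: [-0.697, -0.108, 0.701, -0.106]
ft_force: [-0.3, 0.5, -1.3]
grip_width: 0.359
```

Emit:
carry_out(claw=[0.02,0.02], offset=[[0,0,0],[0,0,0]], turn=[0,0])

```text
t: 11.93
ee_pos: [0.5331, -0.0151, 0.0195]
ee_rot: [0.699, 0.108, -0.698, 0.108]
ft_force: [0.1, -0.3, -0.1]
grip_width: 0.354
```

```bash
python3 plan.py .535,-.015,.008,-72.5,.02,.026; python3 -c "
from h import *
c=capture('top'); print(rect(c,'cart_one',.018))"
```

```text
at [533.1 -15.1  19.5] -72.47 tilt [ 0.0014 -0.0004]
{"claw":[0.02],"offset":[[0.012, 0.0, -0.002]],"turn":[0.0]}
[(0.5726, 0.2662, 96, 38, -5.3, 0.55)]
```

Emit:
carry_out(claw=[0.02,0.02,0.02,0.02], offset=[[0.006,0,0],[0.004,0,0],[0,0,0],[0,0,0]], turn=[0,0,0,0])

```text
t: 12.37
ee_pos: [0.5322, -0.0151, 0.0082]
ee_rot: [-0.699, -0.108, 0.699, -0.108]
ft_force: [0.1, 0.4, -0.5]
grip_width: 0.357
```

Emit:
carry_out(claw=[0.048,0.048,0.048,0.048,0.048], offset=[[0,0,0],[0,0,0],[0,0,0],[0,0,0],[-0.02,0,0]], turn=[0,0,0,0,0])

```text
t: 12.78
ee_pos: [0.5293, -0.0146, 0.0254]
ee_rot: [-0.696, -0.109, 0.701, -0.107]
ft_force: [0.2, -0.1, 0.2]
grip_width: 0.507
```

Emit:
carry_out(claw=[0.06,0.06,0.06,0.06,0.06], offset=[[-0.03,0,0],[-0.035,0,0],[0,0,0],[0,0,0],[0,0,0]], turn=[0,0,0,0,0])

```text
t: 13.2
ee_pos: [0.532, -0.0151, 0.093]
ee_rot: [-0.699, -0.108, 0.699, -0.108]
ft_force: [-0.1, -0.4, 0.1]
grip_width: 0.639
```

```bash
python3 plan.py .572,.266,.075,-95,.06,.04; python3 -c "
from h import *
for n in('top','side'):
    c=capture(n)
    print(rect(c,'cart_three',.014)); print(rect(c,'cart_one',.018),spot_point(c,'cart_one'))"
```

```text
at [532.  -15.1  93. ] -72.49 tilt [-0.0006  0.0001]
{"claw":[0.06, 0.06, 0.06, 0.06, 0.06],"offset":[[0.002, -0.032, -0.015], [0.002, -0.033, -0.014], [0.002, -0.033, -0.012], [0.002, -0.034, -0.011], [0.003, -0.034, -0.009]],"turn":[2.8, 2.8, 2.8, 2.8, 2.8]}
{"claw":[0.06, 0.06, 0.06],"offset":[[0.002, -0.035, -0.007], [0.003, -0.035, -0.005], [0.002, -0.036, -0.004]],"turn":[2.8, 2.9, 2.8]}
[(0.574, 0.2676, 94, 37, -5.2, 0.23)]
[(0.5722, 0.2664, 96, 41, -7.5, 0.95)] [{'centre': [0.5698, 0.2697, 0.0027], 'p': 0.59}]
[(0.5306, -0.0135, 92, 42, 17.2, 0.58)]
[(0.5702, 0.2689, 98, 39, -5.3, 0.92)] [{'centre': [0.5739, 0.2707, 0.0074], 'p': 0.56}]
```

Emit:
carry_out(claw=[0.06,0.06,0.06,0.06,0.06], offset=[[0.002,-0.032,-0.015],[0.002,-0.033,-0.014],[0.002,-0.033,-0.012],[0.002,-0.034,-0.011],[0.003,-0.034,-0.009]], turn=[3,3,3,3,3])

```text
t: 14.02
ee_pos: [0.5593, 0.1617, 0.0824]
ee_rot: [0.707, 0.014, -0.707, 0.014]
ft_force: [-0.0, -0.7, 0.3]
grip_width: 0.637
```

Emit:
carry_out(claw=[0.06,0.06,0.06,0.06,0.06], offset=[[0.002,-0.035,-0.007],[0.003,-0.035,-0.005],[0.002,-0.036,-0.004],[0,0,0],[0,0,0]], turn=[3,3,2,0,0])

```text
t: 14.43
ee_pos: [0.5757, 0.2673, 0.0749]
ee_rot: [-0.706, 0.033, 0.707, 0.033]
ft_force: [-0.6, -0.2, -0.5]
grip_width: 0.636
```

Emit:
carry_out(claw=[0.06], offset=[[0,0,0]], turn=[0])

```text
t: 14.52
ee_pos: [0.5757, 0.2656, 0.075]
ee_rot: [-0.706, 0.034, 0.707, 0.034]
ft_force: [-0.2, -0.1, 0.6]
grip_width: 0.638
```

```bash
python3 plan.py .572,.267,.0105,-95.3,.06,.023
```

```text
at [575.7 265.6  75. ] -95.46 tilt [-0.0008 -0.0005]
{"claw":[0.06, 0.06, 0.06],"offset":[[0.022, -0.0, 0.001], [0.021, -0.001, 0.001], [0.022, -0.0, 0.002]],"turn":[-0.1, -0.0, -0.1]}
```

Emit:
carry_out(claw=[0.06,0.06,0.06,0.06,0.06], offset=[[0.022,0,0.001],[0.021,-0.001,0.001],[0.021,0,0.002],[0,0,0],[0,0,0]], turn=[0,0,0,0,0])

```text
t: 14.93
ee_pos: [0.5712, 0.2657, 0.0106]
ee_rot: [-0.705, 0.035, 0.707, 0.034]
ft_force: [0.6, 0.5, 0.7]
grip_width: 0.637
```

Emit:
carry_out(claw=[0.02,0.02,0.02,0.02,0.02], offset=[[0,0,0],[0,0,0],[0,0,0],[0,0,0],[0,0,0]], turn=[0,0,0,0,0])

```text
t: 15.35
ee_pos: [0.5729, 0.2674, 0.0125]
ee_rot: [0.707, -0.034, -0.706, -0.034]
ft_force: [-0.8, -0.6, 2.9]
grip_width: 0.358
```

```bash
python3 plan.py .572,.267,.14,-95.3,.02,.035 .655,-.08,.14,-72.5,.02,.04;python3 -c "
from h import *
print(observe()['grip_width'])"
```

```text
at [572.9 267.4  12.5] -95.49 tilt [0.0017 0.0003]
{"claw":[0.02, 0.02, 0.02, 0.02, 0.02],"offset":[[-0.032, 0.0, 0.0], [-0.032, 0.0, 0.0], [-0.032, 0.0, 0.0], [-0.031, 0.0, 0.001], [-0.0, 0.038, -0.013]],"turn":[-0.0, -0.1, -0.0, -0.1, -2.5]}
{"claw":[0.02, 0.02, 0.02, 0.02, 0.02],"offset":[[-0.0, 0.038, -0.011], [-0.0, 0.039, -0.009], [-0.0, 0.039, -0.008], [-0.0, 0.039, -0.006], [-0.0, 0.039, -0.004]],"turn":[-2.5, -2.5, -2.5, -2.6, -2.5]}
{"claw":[0.02, 0.02, 0.02],"offset":[[-0.0, 0.04, -0.003], [-0.0, 0.039, -0.001], [-0.0, 0.04, 0.001]],"turn":[-2.6, -2.5, -2.6]}
0.3577223455175074
```

Emit:
carry_out(claw=[0.02,0.02,0.02,0.02,0.02], offset=[[-0.032,0,0],[-0.032,0,0],[-0.032,0,0],[-0.031,0,0.001],[0,0.038,-0.013]], turn=[0,0,0,0,-2.5])

```text
t: 15.77
ee_pos: [0.5835, 0.2336, 0.1468]
ee_rot: [0.711, -0.014, -0.702, -0.018]
ft_force: [1.6, -0.0, -0.1]
grip_width: 0.354
```

Emit:
carry_out(claw=[0.02,0.02,0.02,0.02,0.02], offset=[[0,0.038,-0.011],[0,0.039,-0.009],[0,0.039,-0.008],[0,0.039,-0.006],[0,0.039,-0.004]], turn=[-2.5,-2.5,-2.5,-2.5,-2.5])

```text
t: 16.18
ee_pos: [0.6254, 0.0336, 0.1387]
ee_rot: [0.705, 0.059, -0.704, 0.059]
ft_force: [1.6, 0.2, -0.8]
grip_width: 0.357
```

Emit:
carry_out(claw=[0.02,0.02,0.02,0.02,0.02], offset=[[0,0.04,-0.003],[0,0.039,-0.001],[0,0.04,0.001],[0,0,0],[0,0,0]], turn=[-2.5,-2.5,-3,0,0])

```text
t: 16.6
ee_pos: [0.6531, -0.0825, 0.1384]
ee_rot: [0.699, 0.106, -0.699, 0.106]
ft_force: [-0.4, 0.8, -0.1]
grip_width: 0.354
```

```bash
python3 plan.py .655,-.080,.105,-72.5,.02,.02 ; python3 - <<'E'
from ov import *
out=[]
for n,(u0,v0,w,h) in (('top',(210,120,90,100)),('side',(200,100,90,110))):
    c=capture(n)
    S=5; I=cv2.resize(cv2.cvtColor(c['image'],cv2.COLOR_RGB2BGR),None,fx=S,fy=S,interpolation=cv2.INTER_CUBIC)
    p=observe()['ee_pos']
    box(c,I,S,(*p[:2],17.5),[(.096,.034,p[2]-.008)],(0,0,255)); box(c,I,S,(.655,-.08,17.5),[(.136,.062,.006)],(0,255,0))
    o=I[v0*S:(v0+h)*S,u0*S:(u0+w)*S]; out.append(np.pad(o,((0,550-o.shape[0]),(0,0),(0,0))))
cv2.imwrite('pics/mg.png',cv2.resize(np.hstack(out),None,fx=.85,fy=.85))
E
```

```text
at [653.1 -82.5 138.4] -72.7 tilt [0.     0.0002]
{"claw":[0.02, 0.02],"offset":[[0.017, -0.001, -0.001], [0.016, -0.001, -0.002]],"turn":[-0.1, -0.1]}
```

View pics/mg.png

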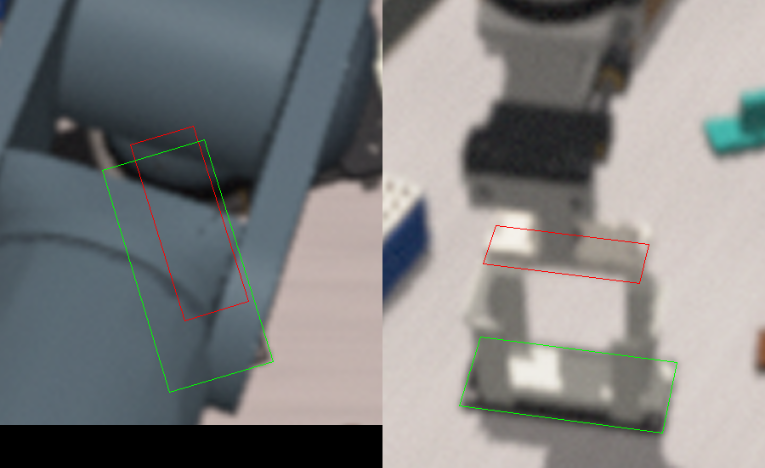

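Emit:
carry_out(claw=[0.02,0.02,0.02,0.02,0.02], offset=[[0.017,-0.001,-0.001],[0.016,-0.001,-0.002],[0.015,0,0],[0.015,0,0],[0.015,0,0]], turn=[0,0,0,0,0])

```text
t: 17.12
ee_pos: [0.6549, -0.0766, 0.0592]
ee_rot: [-0.699, -0.108, 0.699, -0.108]
ft_force: [0.6, -0.6, 0.3]
grip_width: 0.354
```

Emit:
carry_out(claw=[0.02,0.02,0.02,0.02,0.02], offset=[[0.015,0,0],[0.01,0,0],[0.006,0,0],[0,0,0],[0,0,0]], turn=[0,0,0,0,0])

```text
t: 17.53
ee_pos: [0.6554, -0.0779, 0.0295]
ee_rot: [0.699, 0.108, -0.699, 0.108]
ft_force: [0.1, -0.6, 0.3]
grip_width: 0.357
```

```bash
python3 plan.py .655,-.080,.025,-72.5,.02,.02 ; python3 - <<'E'
from ov import *
c=capture('side'); u0,v0,w,h=(200,120,90,90)
S=7; I=cv2.resize(cv2.cvtColor(c['image'],cv2.COLOR_RGB2BGR),None,fx=S,fy=S,interpolation=cv2.INTER_CUBIC)
cv2.imwrite('pics/mg2.png',I[v0*S:(v0+h)*S-40,u0*S:(u0+w)*S])
print(observe()['ft_force'])
E
```

```text
at [655.4 -77.9  29.5] -72.5 tilt [ 0.0002 -0.0001]
{"claw":[0.02],"offset":[[0.004, 0.002, 0.001]],"turn":[-0.0]}
[-0.35050335 -0.31599368 -0.86285096]
```

View pics/mg2.png

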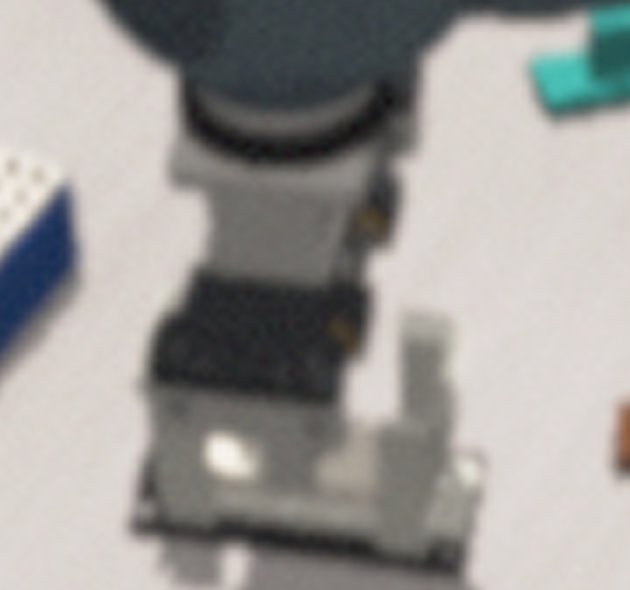

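Emit:
carry_out(claw=[0.02,0.02,0.02,0.02], offset=[[0.003,0.001,0],[0.003,0,0],[0,0,0],[0,0,0]], turn=[0,0,0,0])

```text
t: 17.92
ee_pos: [0.6555, -0.0787, 0.0235]
ee_rot: [-0.699, -0.108, 0.699, -0.108]
ft_force: [0.1, 0.3, -1.2]
grip_width: 0.355
```

Emit:
carry_out(claw=[0.048,0.048,0.048,0.048,0.048], offset=[[0,0,0],[0,0,0],[0,0,0],[0,0,0],[-0.02,0,0]], turn=[0,0,0,0,0])

```text
t: 18.33
ee_pos: [0.6524, -0.0778, 0.0395]
ee_rot: [-0.696, -0.109, 0.701, -0.106]
ft_force: [-0.9, 0.2, -1.0]
grip_width: 0.51
```

Emit:
carry_out(claw=[0.048,0.048,0.048,0.048,0.048], offset=[[-0.035,0,0],[-0.04,0,0],[-0.01,0,0],[0,0,0],[0,0,0]], turn=[0,0,0,0,0])

```text
t: 18.75
ee_pos: [0.6555, -0.0787, 0.1285]
ee_rot: [0.699, 0.108, -0.699, 0.108]
ft_force: [-0.3, 0.8, -0.4]
grip_width: 0.508
```

```bash
python3 plan.py .532,-.0145,.09,-72.5,.05,.035 .532,-.0145,.008,-72.5,.05,.022; python3 -c "
from h import *
for n in('top','side'):
    c=capture(n)
    print(rect(c,'cart_three',.014), rect(c,'cart_one',.028,(.65,-.08)))"
```

```text
at [655.5 -78.7 128.5] -72.49 tilt [ 0.0006 -0.0002]
{"claw":[0.05, 0.05, 0.05, 0.05, 0.05],"offset":[[0.008, -0.02, 0.02], [0.008, -0.02, 0.02], [0.007, -0.019, 0.02], [0.008, -0.02, 0.019], [0.007, -0.019, 0.02]],"turn":[0.0, 0.0, 0.0, 0.0, 0.0]}
{"claw":[0.05, 0.05, 0.05, 0.05],"offset":[[0.021, -0.0, -0.0], [0.02, -0.0, -0.0], [0.021, -0.0, -0.0], [0.02, -0.0, -0.0]],"turn":[0.0, 0.0, 0.0, 0.0]}
[(0.3679, -0.3784, 390, 337, 6.3, 0.59)] []
[(0.5315, -0.0116, 97, 45, 17.2, 0.84)] [(0.6581, -0.0752, 71, 44, 19.1, 0.74)]
```

Emit:
carry_out(claw=[0.05,0.05,0.05,0.05,0.05], offset=[[0.003,-0.02,0.02],[0.005,-0.02,0.02],[0.01,-0.019,0.02],[0.01,-0.02,0.019],[0.01,-0.019,0.02]], turn=[0,0,0,0,0])

```text
t: 19.47
ee_pos: [0.5301, -0.0143, 0.0894]
ee_rot: [-0.699, -0.108, 0.699, -0.107]
ft_force: [0.7, 0.8, -0.3]
grip_width: 0.532
```

Emit:
carry_out(claw=[0.05,0.05,0.05,0.05,0.05], offset=[[0.021,0,0],[0.02,0,0],[0,0,0],[0,0,0],[0,0,0]], turn=[0,0,0,0,0])

```text
t: 19.88
ee_pos: [0.5324, -0.0152, 0.0502]
ee_rot: [0.699, 0.107, -0.699, 0.108]
ft_force: [0.7, -0.5, -0.7]
grip_width: 0.529
```

```bash
python3 plan.py .532,-.0145,.007,-72.5,.05,.022; python3 - <<'E'
from ov import *
c=capture('top'); u0,v0,w,h=(200,130,90,90)
print(rect(c,'cart_one',.028,(.65,-.08)),spot_point(c,'cart_one'))
S=7; I=cv2.resize(cv2.cvtColor(c['image'],cv2.COLOR_RGB2BGR),None,fx=S,fy=S,interpolation=cv2.INTER_CUBIC)
cv2.imwrite('pics/mg3.png',I[v0*S:(v0+h)*S-40,u0*S:(u0+w)*S])
E
```

```text
at [532.4 -15.2  50.2] -72.5 tilt [ 0.0009 -0.0002]
{"claw":[0.05, 0.05],"offset":[[0.022, -0.0, 0.0], [0.021, -0.001, 0.0]],"turn":[-0.0, -0.0]}
[(0.6569, -0.0775, 90, 32, 18.2, 0.88)] [{'centre': [0.6526, -0.0807, 0.0133], 'p': 0.55}]
```

View pics/mg3.png

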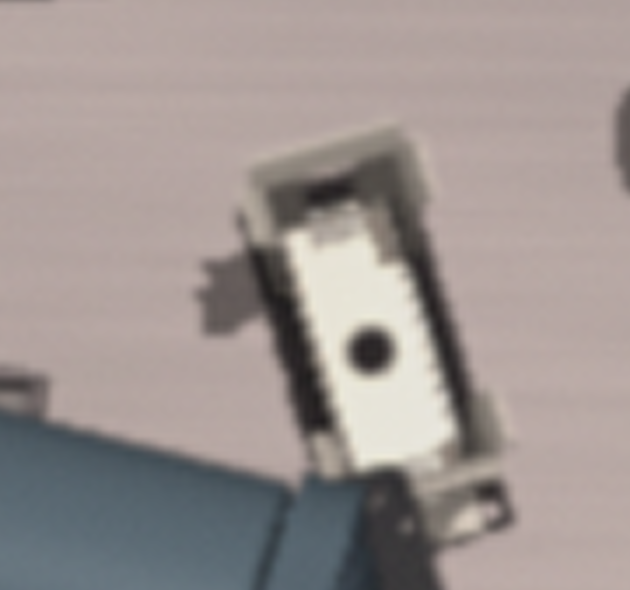

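Emit:
carry_out(claw=[0.05,0.05,0.05,0.05], offset=[[0.022,0,0],[0.02,-0.001,0],[0,0,0],[0,0,0]], turn=[0,0,0,0])

```text
t: 20.37
ee_pos: [0.531, -0.014, 0.0074]
ee_rot: [-0.698, -0.108, 0.699, -0.107]
ft_force: [0.3, -0.0, -0.2]
grip_width: 0.528
```

Emit:
carry_out(claw=[0.02,0.02,0.02,0.02,0.02], offset=[[0,0,0],[0,0,0],[0,0,0],[0,0,0],[0,0,0]], turn=[0,0,0,0,0])

```text
t: 20.78
ee_pos: [0.5325, -0.0143, 0.0088]
ee_rot: [0.7, 0.107, -0.698, 0.108]
ft_force: [-1.5, 0.0, 6.3]
grip_width: 0.354
```

```bash
python3 plan.py .532,-.0145,.11,-72.5,.02,.035 .555,-.025,.14,-72.5,.02,.04 .6555,-.079,.14,-72.5,.02,.04;python3 -c "
from h import *
print(observe()['grip_width'],observe()['ft_force'])"
```

```text
at [532.5 -14.3   8.8] -72.49 tilt [ 0.0023 -0.0007]
{"claw":[0.02, 0.02, 0.02, 0.02, 0.02],"offset":[[-0.034, 0.0, 0.0], [-0.034, 0.0, 0.0], [-0.033, 0.0, 0.001], [-0.03, 0.017, -0.019], [-0.0, 0.027, -0.027]],"turn":[0.0, 0.0, 0.0, 0.0, 0.0]}
{"claw":[0.02, 0.02],"offset":[[-0.0, 0.027, -0.026], [-0.0, 0.028, -0.027]],"turn":[0.0, 0.0]}
0.3543948238623365 [-1.46995367  0.01424676  6.33343717]
```

Emit:
carry_out(claw=[0.02,0.02,0.02,0.02,0.02], offset=[[-0.034,0,0],[-0.034,0,0],[-0.033,0,0.001],[-0.03,0.017,-0.019],[0,0.027,-0.027]], turn=[0,0,0,0,0])

```text
t: 21.2
ee_pos: [0.5904, -0.0422, 0.1457]
ee_rot: [0.702, 0.107, -0.695, 0.11]
ft_force: [0.9, -0.7, 0.7]
grip_width: 0.358
```

Emit:
carry_out(claw=[0.02,0.02,0.02,0.02,0.02], offset=[[0,0.027,-0.026],[0,0.028,-0.027],[0,0,0],[0,0,0],[0,0,0]], turn=[0,0,0,0,0])

```text
t: 21.62
ee_pos: [0.6537, -0.0786, 0.1377]
ee_rot: [-0.698, -0.108, 0.699, -0.107]
ft_force: [-0.7, 0.5, 0.0]
grip_width: 0.355
```

```bash
python3 plan.py .6555,-.0795,.041,-72.5,.02,.02; python3 -c "
from h import *
c=capture('side'); print(rect(c,'cart_three',.145))"
```

```text
at [653.7 -78.6 137.7] -72.5 tilt [-0.0017  0.0007]
{"claw":[0.02, 0.02, 0.02, 0.02, 0.02],"offset":[[0.019, 0.0, -0.0], [0.019, 0.0, -0.0], [0.02, 0.0, -0.0], [0.019, 0.001, -0.001], [0.02, 0.0, -0.0]],"turn":[0.0, 0.0, 0.0, 0.0, 0.0]}
[(0.6494, -0.0709, 101, 48, 21.0, 0.9)]
```

Emit:
carry_out(claw=[0.02,0.02,0.02,0.02,0.02], offset=[[0.019,0,0],[0.019,0,0],[0.02,0,0],[0.019,0.001,-0.001],[0.016,0,0]], turn=[0,0,0,0,0])

```text
t: 22.13
ee_pos: [0.6547, -0.0787, 0.0447]
ee_rot: [-0.699, -0.108, 0.699, -0.108]
ft_force: [-0.6, -0.1, -0.5]
grip_width: 0.354
```

Emit:
carry_out(claw=[0.02,0.02,0.02,0.02,0.02], offset=[[0.004,0,0],[0.002,0,0],[0,0,0],[0,0,0],[0,0,0]], turn=[0,0,0,0,0])

```text
t: 22.55
ee_pos: [0.6567, -0.0798, 0.0411]
ee_rot: [0.7, 0.107, -0.698, 0.108]
ft_force: [-0.0, -0.1, -0.5]
grip_width: 0.355
```

```bash
python3 plan.py;python3 -c "
from h import *
print(observe()['grip_width'],observe()['ft_force'])"
```

```text
at [656.7 -79.8  41.1] -72.49 tilt [ 0.0025 -0.0007]
0.35507884230335 [-0.0165192  -0.14898599 -0.47488411]
```

Emit:
carry_out(claw=[0.02,0.02,0.02], offset=[[0.003,0,0],[0,0,0],[0,0,0]], turn=[0,0,0])

```text
t: 22.8
ee_pos: [0.6562, -0.0797, 0.0369]
ee_rot: [0.699, 0.107, -0.699, 0.108]
ft_force: [-0.4, -0.2, 1.1]
grip_width: 0.358
```

Emit:
carry_out(claw=[0.048,0.048,0.048,0.048,0.048], offset=[[0,0,0],[0,0,0],[0,0,0],[0,0,0],[-0.02,0,0]], turn=[0,0,0,0,0])

```text
t: 23.22
ee_pos: [0.6526, -0.0788, 0.0523]
ee_rot: [-0.696, -0.109, 0.702, -0.106]
ft_force: [-0.4, -0.0, -0.7]
grip_width: 0.511
```

Emit:
carry_out(claw=[0.048,0.048,0.048,0.048,0.048], offset=[[-0.035,0,0],[-0.035,0,0],[0,0,0],[0,0,0],[0,0,0]], turn=[0,0,0,0,0])

```text
t: 23.63
ee_pos: [0.6555, -0.0795, 0.126]
ee_rot: [-0.699, -0.108, 0.699, -0.108]
ft_force: [-0.7, -0.2, -0.3]
grip_width: 0.513
```

```bash
python3 plan.py .5575,.13,.11,-95,.06,.04 .5575,.13,.06,-95,.06,.025; python3 -c "
from h import *
c=capture('side'); print(rect(c,'cart_three',.042,(.65,-.08)),rect(c,'cart_long',.018))"
```

```text
at [655.5 -79.5 126. ] -72.49 tilt [-0.0007  0.0001]
{"claw":[0.06, 0.06, 0.06, 0.06, 0.06],"offset":[[0.003, -0.038, 0.005], [0.003, -0.038, 0.008], [0.002, -0.037, 0.01], [0.003, -0.037, 0.012], [0.002, -0.035, 0.015]],"turn":[3.8, 3.7, 3.8, 3.7, 3.8]}
{"claw":[0.06, 0.06, 0.06],"offset":[[0.003, -0.035, 0.017], [0.025, 0.0, 0.0], [0.025, 0.0, 0.0]],"turn":[3.7, 0.0, 0.0]}
[(0.658, -0.076, 66, 38, 17.4, 0.58)] []
```

Emit:
carry_out(claw=[0.06,0.06,0.06,0.06,0.06], offset=[[0.003,-0.038,0.005],[0.003,-0.038,0.008],[0.002,-0.037,0.01],[0.003,-0.037,0.012],[0.002,-0.035,0.015]], turn=[3.8,3.7,3.8,3.7,3.8])

```text
t: 24.2
ee_pos: [0.5722, 0.0961, 0.1117]
ee_rot: [-0.706, 0.009, 0.708, 0.009]
ft_force: [-0.1, 0.2, 1.1]
grip_width: 0.638
```

Emit:
carry_out(claw=[0.06,0.06,0.06,0.06,0.06], offset=[[0.003,-0.035,0.017],[0.025,0,0],[0.025,0,0],[0,0,0],[0,0,0]], turn=[3.7,0,0,0,0])

```text
t: 24.62
ee_pos: [0.556, 0.13, 0.0584]
ee_rot: [-0.705, 0.031, 0.708, 0.031]
ft_force: [0.1, -0.5, -0.1]
grip_width: 0.636
```

```bash
python3 plan.py .5575,.13,.0095,-95,.06,.02; python3 - <<'E'
from ov import *
c=capture('top'); u0,v0,w,h=(210,130,80,90)
print(rect(c,'cart_three',.042,(.65,-.08)))
S=5; I=cv2.resize(cv2.cvtColor(c['image'],cv2.COLOR_RGB2BGR),None,fx=S,fy=S,interpolation=cv2.INTER_CUBIC)
o=[I[v0*S:(v0+h)*S,u0*S:(u0+w)*S]]
c=capture('side'); u0,v0,w,h=(190,230,80,90); print(rect(c,'cart_long',.018))
S=5; I=cv2.resize(cv2.cvtColor(c['image'],cv2.COLOR_RGB2BGR),None,fx=S,fy=S,interpolation=cv2.INTER_CUBIC)
o.append(I[v0*S:(v0+h)*S,u0*S:(u0+w)*S])
cv2.imwrite('pics/mg4.png',np.hstack(o))
E
```

```text
at [556.  130.   58.4] -94.99 tilt [-0.005  -0.0002]
{"claw":[0.06, 0.06, 0.06],"offset":[[0.016, -0.0, -0.0], [0.016, -0.0, -0.001], [0.017, -0.0, -0.0]],"turn":[0.0, 0.0, 0.0]}
[(0.6597, -0.0786, 99, 38, 19.3, 0.72)]
[(0.5437, 0.1322, 74, 40, -2.0, 0.75)]
```

View pics/mg4.png

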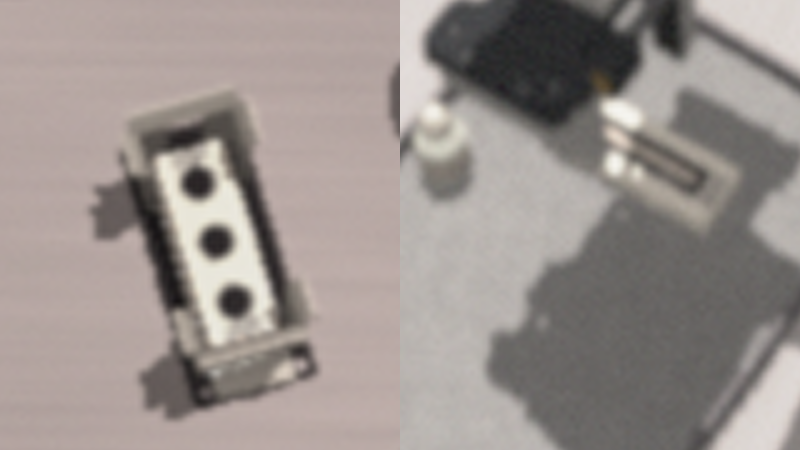

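Emit:
carry_out(claw=[0.06,0.06,0.06,0.06,0.06], offset=[[0.016,0,0],[0.016,0,-0.001],[0.017,0,0],[0,0,0],[0,0,0]], turn=[0,0,0,0,0])

```text
t: 25.23
ee_pos: [0.559, 0.1297, 0.0118]
ee_rot: [-0.706, 0.031, 0.707, 0.031]
ft_force: [0.1, 0.1, -0.3]
grip_width: 0.641
```

Emit:
carry_out(claw=[0.02,0.02,0.02,0.02,0.02], offset=[[0,0,0],[0,0,0],[0,0,0],[0,0,0],[0,0,0]], turn=[0,0,0,0,0])

```text
t: 25.65
ee_pos: [0.5595, 0.1299, 0.0123]
ee_rot: [0.707, -0.031, -0.706, -0.031]
ft_force: [0.1, -0.2, 3.2]
grip_width: 0.355
```

```bash
python3 plan.py .5575,.13,.145,-95,.02,.035 .6555,-.0795,.145,-72.2,.02,.04;python3 -c "
from h import *
print(observe()['grip_width'],observe()['ft_force'])"
```

```text
at [559.5 129.9  12.3] -94.99 tilt [ 0.0013 -0.0001]
{"claw":[0.02, 0.02, 0.02, 0.02, 0.02],"offset":[[-0.033, 0.0, 0.0], [-0.033, 0.0, 0.001], [-0.033, 0.0, 0.0], [-0.034, 0.0, 0.001], [0.0, 0.033, -0.019]],"turn":[0.0, 0.0, 0.0, 0.0, -3.8]}
{"claw":[0.02, 0.02, 0.02, 0.02, 0.02],"offset":[[0.0, 0.035, -0.017], [0.0, 0.036, -0.015], [0.0, 0.036, -0.012], [0.0, 0.037, -0.01], [0.0, 0.038, -0.008]],"turn":[-3.8, -3.8, -3.8, -3.8, -3.8]}
0.3547857840858915 [ 0.13946324 -0.15251196  3.22432986]
```

Emit:
carry_out(claw=[0.02,0.02,0.02,0.02,0.02], offset=[[-0.033,0,0],[-0.033,0,0.001],[-0.033,0,0],[-0.034,0,0.001],[0,0.033,-0.019]], turn=[0,0,0,0,-3.8])

```text
t: 26.07
ee_pos: [0.5758, 0.0994, 0.1525]
ee_rot: [0.711, -0.004, -0.703, -0.005]
ft_force: [1.8, 0.2, -0.3]
grip_width: 0.355
```

Emit:
carry_out(claw=[0.02,0.02,0.02,0.02,0.02], offset=[[0,0.035,-0.017],[0,0.036,-0.015],[0,0.036,-0.012],[0,0.037,-0.01],[0,0.038,-0.008]], turn=[-3.8,-3.8,-3.8,-3.8,-3.8])

```text
t: 26.48
ee_pos: [0.6555, -0.0807, 0.1444]
ee_rot: [-0.698, -0.111, 0.698, -0.111]
ft_force: [-0.2, 0.2, -0.1]
grip_width: 0.357
```

Emit:
carry_out(claw=[0.02,0.02], offset=[[0,0,0],[0,0,0]], turn=[0,0])

```text
t: 26.65
ee_pos: [0.6554, -0.0808, 0.1442]
ee_rot: [-0.699, -0.108, 0.699, -0.108]
ft_force: [0.2, 0.8, -1.5]
grip_width: 0.356
```

```bash
python3 plan.py .6565,-.0795,.06,-72.2,.02,.02
```

```text
at [655.4 -80.8 144.2] -72.39 tilt [-0.0003  0.0003]
{"claw":[0.02, 0.02, 0.02, 0.02, 0.02],"offset":[[0.017, -0.0, -0.0], [0.017, -0.0, -0.0], [0.017, -0.0, -0.0], [0.017, -0.0, -0.001], [0.016, -0.001, -0.0]],"turn":[-0.0, -0.0, -0.1, -0.0, -0.1]}
```

Emit:
carry_out(claw=[0.02,0.02,0.02,0.02,0.02], offset=[[0.017,0,0],[0.017,0,0],[0.017,0,0],[0.017,0,-0.001],[0.016,-0.001,0]], turn=[0,0,0,0,0])

```text
t: 27.07
ee_pos: [0.6551, -0.0761, 0.0595]
ee_rot: [-0.698, -0.11, 0.699, -0.11]
ft_force: [-0.4, 0.5, -0.2]
grip_width: 0.359
```

Emit:
carry_out(claw=[0.02,0.02,0.02,0.02,0.02], offset=[[0.004,0,0],[0.002,0,0],[0,0,0],[0,0,0],[0,0,0]], turn=[0,0,0,0,0])

```text
t: 27.48
ee_pos: [0.6567, -0.0779, 0.0559]
ee_rot: [0.699, 0.109, -0.698, 0.11]
ft_force: [-0.1, -0.1, -0.7]
grip_width: 0.36
```

Emit:
carry_out(claw=[0.02,0.02,0.02,0.02], offset=[[0.003,0.001,0],[0.001,0,0],[0,0,0],[0,0,0]], turn=[0,0,0,0])

```text
t: 27.82
ee_pos: [0.6561, -0.0789, 0.0504]
ee_rot: [-0.699, -0.109, 0.699, -0.109]
ft_force: [0.1, 0.2, -0.2]
grip_width: 0.357
```

Emit:
carry_out(claw=[0.048,0.048,0.048,0.048,0.048], offset=[[0,0,0],[0,0,0],[0,0,0],[0,0,0],[-0.02,0,0]], turn=[0,0,0,0,0])

```text
t: 28.23
ee_pos: [0.653, -0.078, 0.0664]
ee_rot: [-0.696, -0.111, 0.701, -0.108]
ft_force: [0.4, 0.0, -0.8]
grip_width: 0.509
```

Emit:
carry_out(claw=[0.048,0.048,0.048,0.048,0.048], offset=[[-0.035,0,0],[-0.025,0,0],[0,0,0],[0,0,0],[0,0,0]], turn=[0,0,0,0,0])

```text
t: 28.65
ee_pos: [0.6555, -0.0786, 0.1295]
ee_rot: [-0.698, -0.11, 0.699, -0.109]
ft_force: [0.7, -0.2, -1.0]
grip_width: 0.51
```

```bash
python3 plan.py .452,-.082,.12,-86,.045,.038 .452,-.082,.06,-86,.045,.03; python3 -c "
from h import *
for n in('side','top'):
    c=capture(n); print(rect(c,'cart_long',.056,(.65,-.08)),rect(c,'follower',.012,(.452,-.08)))"
```

```text
at [655.5 -78.6 129.5] -72.19 tilt [-0.0014  0.0004]
{"claw":[0.045, 0.045, 0.045, 0.045, 0.045],"offset":[[0.002, -0.01, 0.032], [0.001, -0.008, 0.033], [0.002, -0.007, 0.033], [0.001, -0.006, 0.034], [0.002, -0.005, 0.034]],"turn":[2.3, 2.3, 2.3, 2.3, 2.3]}
{"claw":[0.045, 0.045, 0.045, 0.045],"offset":[[0.001, -0.003, 0.033], [0.02, -0.0, 0.0], [0.02, -0.0, 0.0], [0.02, -0.0, 0.0]],"turn":[2.3, 0.0, 0.0, 0.0]}
[(0.6514, -0.0771, 93, 44, 18.2, 0.82), (0.6518, -0.0764, 142, 136, 18.5, 0.2)] [(0.4512, -0.0879, 94, 55, 3.1, 0.58)]
[] [(0.4536, -0.0823, 89, 31, 0.5, 0.69)]
```

Emit:
carry_out(claw=[0.045,0.045,0.045,0.045,0.045], offset=[[0.002,-0.01,0.032],[0.001,-0.008,0.033],[0.002,-0.007,0.033],[0.001,-0.006,0.034],[0.002,-0.005,0.034]], turn=[2.3,2.3,2.3,2.3,2.3])

```text
t: 29.37
ee_pos: [0.4844, -0.0814, 0.1219]
ee_rot: [-0.706, -0.038, 0.706, -0.038]
ft_force: [0.6, 0.0, 0.6]
grip_width: 0.478
```

Emit:
carry_out(claw=[0.045,0.045,0.045,0.045,0.045], offset=[[0.001,-0.003,0.033],[0.02,0,0],[0.02,0,0],[0,0,0],[0,0,0]], turn=[2.3,0,0,0,0])

```text
t: 29.78
ee_pos: [0.4521, -0.0818, 0.0808]
ee_rot: [-0.706, -0.025, 0.707, -0.024]
ft_force: [0.1, 0.4, 0.4]
grip_width: 0.479
```

```bash
python3 plan.py .452,-.082,.019,-86,.045,.02; python3 - <<'E'
from ov import *
c=capture('top'); u0,v0,w,h=(210,130,80,90)
print(rect(c,'cart_long',.056,(.65,-.08)))
S=5; I=cv2.resize(cv2.cvtColor(c['image'],cv2.COLOR_RGB2BGR),None,fx=S,fy=S,interpolation=cv2.INTER_CUBIC)
o=[I[v0*S:(v0+h)*S,u0*S:(u0+w)*S]]
c=capture('side'); u0,v0,w,h=(260,150,80,90)
S=5; I=cv2.resize(cv2.cvtColor(c['image'],cv2.COLOR_RGB2BGR),None,fx=S,fy=S,interpolation=cv2.INTER_CUBIC)
o.append(I[v0*S:(v0+h)*S,u0*S:(u0+w)*S])
cv2.imwrite('pics/mg5.png',np.hstack(o))
E
```

```text
at [452.1 -81.8  80.8] -86.0 tilt [-0.0023  0.001 ]
{"claw":[0.045, 0.045, 0.045, 0.045],"offset":[[0.015, 0.0, 0.0], [0.016, 0.0, 0.0], [0.015, 0.0, 0.0], [0.016, 0.0, 0.0]],"turn":[0.0, 0.0, 0.0, 0.0]}
[(0.6538, -0.0785, 100, 37, 18.1, 0.59)]
```

View pics/mg5.png

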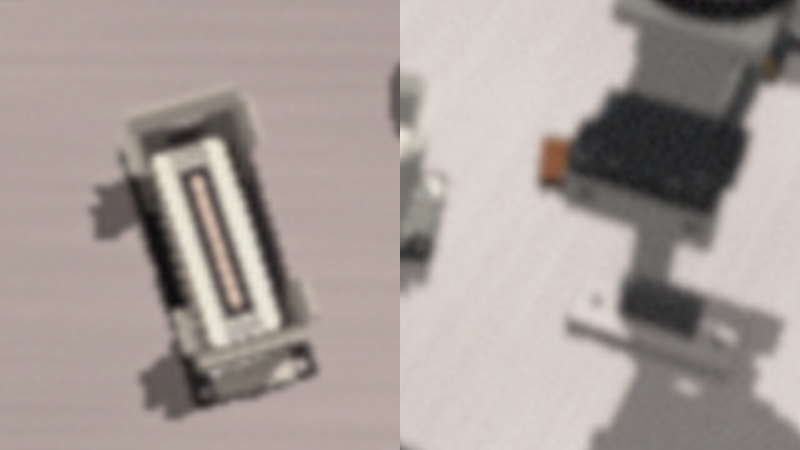

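Emit:
carry_out(claw=[0.045,0.045,0.045,0.045,0.045], offset=[[0.016,0,0],[0.016,0,0],[0.016,0,0],[0.014,0,0],[0,0,0]], turn=[0,0,0,0,0])

```text
t: 30.35
ee_pos: [0.4518, -0.0816, 0.0178]
ee_rot: [-0.705, -0.025, 0.708, -0.024]
ft_force: [-1.0, -0.5, 0.2]
grip_width: 0.482
```

Emit:
carry_out(claw=[0,0,0,0,0], offset=[[0,0,0],[0,0,0],[0,0,0],[0,0,0],[0,0,0]], turn=[0,0,0,0,0])

```text
t: 30.77
ee_pos: [0.4535, -0.0824, 0.0203]
ee_rot: [0.707, 0.024, -0.706, 0.025]
ft_force: [0.6, 0.6, 0.2]
grip_width: 0.16
```

Emit:
carry_out(claw=[0,0], offset=[[0,0,0],[0,0,0]], turn=[0,0])

```text
t: 30.93
ee_pos: [0.4535, -0.0826, 0.0202]
ee_rot: [0.707, 0.024, -0.706, 0.025]
ft_force: [-0.3, -0.1, 3.5]
grip_width: 0.131
```

```bash
python3 plan.py .452,-.082,.16,-86,0,.035 .6555,-.079,.16,-72,0,.035;python3 -c "
from h import *
print(observe()['grip_width'],observe()['ft_force'])"
```

```text
at [453.5 -82.6  20.2] -85.99 tilt [ 0.0012 -0.0008]
{"claw":[0.0, 0.0, 0.0, 0.0, 0.0],"offset":[[-0.035, -0.0, 0.0], [-0.035, -0.0, 0.0], [-0.035, -0.0, 0.001], [-0.035, -0.001, 0.0], [0.0, 0.002, -0.034]],"turn":[0.0, 0.0, 0.0, 0.0, -2.3]}
{"claw":[0.0, 0.0, 0.0, 0.0, 0.0],"offset":[[0.0, 0.003, -0.034], [0.0, 0.005, -0.033], [0.0, 0.006, -0.033], [0.0, 0.007, -0.033], [0.0, 0.009, -0.033]],"turn":[-2.3, -2.3, -2.4, -2.3, -2.4]}
0.13070155428711375 [-0.32740065 -0.12641492  3.47326208]
```

Emit:
carry_out(claw=[0,0,0,0,0], offset=[[-0.025,0,0],[-0.035,0,0],[-0.035,0,0],[-0.035,0,0],[-0.01,0.002,-0.034]], turn=[0,0,0,0,-2.3])

```text
t: 31.35
ee_pos: [0.4866, -0.0822, 0.166]
ee_rot: [0.709, 0.037, -0.703, 0.04]
ft_force: [1.4, -1.3, -2.1]
grip_width: 0.122
```

Emit:
carry_out(claw=[0,0,0,0,0], offset=[[0,0.003,-0.034],[0,0.005,-0.033],[0,0.006,-0.033],[0,0.007,-0.033],[0,0.009,-0.033]], turn=[-2.3,-2.3,-2.4,-2.3,-2.4])

```text
t: 31.77
ee_pos: [0.6565, -0.0791, 0.1578]
ee_rot: [-0.697, -0.112, 0.699, -0.111]
ft_force: [-0.6, -0.7, -2.7]
grip_width: 0.125
```

Emit:
carry_out(claw=[0,0,0], offset=[[0,0,0],[0,0,0],[0,0,0]], turn=[0,0,0])

```text
t: 32.02
ee_pos: [0.6548, -0.0794, 0.1579]
ee_rot: [-0.697, -0.111, 0.699, -0.11]
ft_force: [-0.1, -0.2, -1.8]
grip_width: 0.127
```

```bash
python3 plan.py .6565,-.0795,.085,-72,0,.016; python3 - <<'E'
from ov import *
o=observe(); print(o['grip_width'],o['ft_force']); p=o['ee_pos']
c=capture('side'); u0,v0,w,h=(190,80,100,100); print(rect(c,'follower',.14,(.65,-.08),.1))
S=6; I=cv2.resize(cv2.cvtColor(c['image'],cv2.COLOR_RGB2BGR),None,fx=S,fy=S,interpolation=cv2.INTER_CUBIC)
box(c,I,S,(*p[:2],18),[(.092,.032,p[2]-.020)],(0,0,255))
cv2.imwrite('pics/f1.png',I[v0*S:(v0+h)*S,u0*S:(u0+w)*S])
E
```

```text
at [654.8 -79.4 157.9] -72.0 tilt [-0.003   0.0009]
{"claw":[0.0, 0.0, 0.0, 0.0, 0.0],"offset":[[0.015, 0.0, -0.0], [0.014, 0.0, -0.0], [0.015, 0.0, -0.001], [0.014, 0.0, -0.0], [0.015, 0.001, -0.001]],"turn":[-0.0, -0.0, -0.0, -0.0, -0.0]}
0.12704331877877176 [-0.14215107 -0.20179478 -1.83835004]
[(0.6583, -0.0941, 93, 60, 18.2, 0.82)]
```

View pics/f1.png

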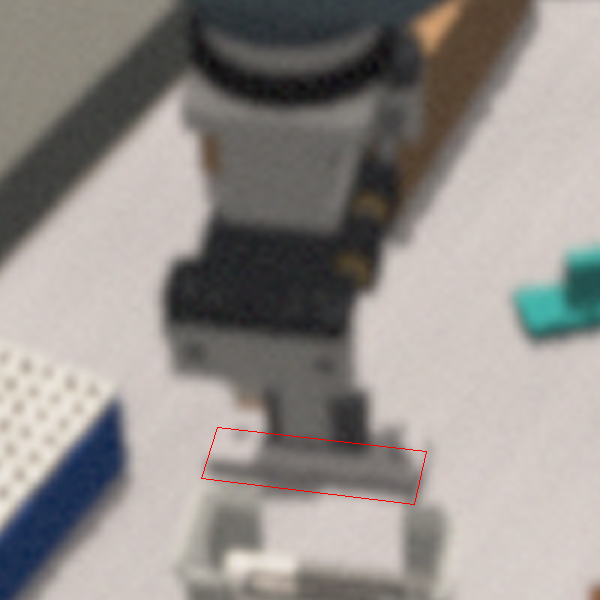

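Emit:
carry_out(claw=[0,0,0,0,0], offset=[[0.015,0,0],[0.014,0,0],[0.015,0,0],[0.014,0,0],[0.015,0,0]], turn=[0,0,0,0,0])

```text
t: 32.53
ee_pos: [0.6553, -0.0796, 0.0848]
ee_rot: [-0.698, -0.111, 0.699, -0.11]
ft_force: [-0.1, -0.2, -3.7]
grip_width: 0.126
```

Emit:
carry_out(claw=[0,0,0,0], offset=[[0.003,0,0],[0.002,0,0],[0,0,0],[0,0,0]], turn=[0,0,0,0])

```text
t: 32.87
ee_pos: [0.6566, -0.0799, 0.0822]
ee_rot: [0.699, 0.11, -0.698, 0.111]
ft_force: [0.2, 0.7, -2.8]
grip_width: 0.122
```

Emit:
carry_out(claw=[0,0,0,0], offset=[[0.003,0,0],[0.001,0,0],[0,0,0],[0,0,0]], turn=[0,0,0,0])

```text
t: 33.2
ee_pos: [0.656, -0.0797, 0.0776]
ee_rot: [0.698, 0.111, -0.698, 0.111]
ft_force: [-0.3, 0.4, -3.0]
grip_width: 0.129
```

Emit:
carry_out(claw=[0,0,0], offset=[[0.001,0,0],[0,0,0],[0,0,0]], turn=[0,0,0])

```text
t: 33.45
ee_pos: [0.6559, -0.0797, 0.0765]
ee_rot: [-0.698, -0.111, 0.698, -0.111]
ft_force: [-0.5, -1.3, -3.4]
grip_width: 0.131
```

Emit:
carry_out(claw=[0,0,0], offset=[[0.001,0,0],[0,0,0],[0,0,0]], turn=[0,0,0])

```text
t: 33.7
ee_pos: [0.6561, -0.0797, 0.0762]
ee_rot: [0.698, 0.111, -0.698, 0.111]
ft_force: [-1.7, 0.3, 3.0]
grip_width: 0.126
```

Contact: the follower rests on the column. Release and retreat.

Emit:
carry_out(claw=[0.04,0.04,0.04,0.04,0.04], offset=[[0,0,0],[0,0,0],[0,0,0],[0,0,0],[0,0,0]], turn=[0,0,0,0,0])

```text
t: 34.12
ee_pos: [0.656, -0.0798, 0.0754]
ee_rot: [0.698, 0.111, -0.698, 0.111]
ft_force: [-1.0, 0.2, 0.0]
grip_width: 0.417
```

Emit:
carry_out(claw=[0.04,0.04,0.04,0.04,0.04], offset=[[-0.015,0,0],[-0.03,0,0],[-0.035,0,0],[-0.03,0,0.02],[0,-0.02,0.035]], turn=[0,0,0,0,0])

```text
t: 34.53
ee_pos: [0.6034, -0.0808, 0.1951]
ee_rot: [0.704, 0.107, -0.693, 0.113]
ft_force: [1.7, -0.7, 2.4]
grip_width: 0.424
```

Emit:
carry_out(claw=[0.04,0.04,0.04,0.04,0.04], offset=[[0,-0.03,0.025],[0,-0.03,0.025],[0,-0.03,0.02],[0,-0.03,0.02],[0,0,0]], turn=[0,0,0,0,0])

```text
t: 34.95
ee_pos: [0.4706, 0.0117, 0.1854]
ee_rot: [-0.698, -0.112, 0.699, -0.111]
ft_force: [0.4, -0.2, -0.5]
grip_width: 0.427
```

```bash
python3 plan.py; python3 - <<'E'
from ov import *
for n,(u0,v0,w,h) in (('top',(190,90,215,210)),('side',(190,100,200,170))):
    c=capture(n)
    if n=='top': X=c
    print(n,rect(c,'follower',.068,(.65,-.08)),rect(c,'cart_two',.044,(.49,-.33)),[np.round(d['centre'],3) for q in('buffer','cup','follower') for d in spot_point(c,q)[:2]])
    S=4; I=cv2.resize(cv2.cvtColor(c['image'],cv2.COLOR_RGB2BGR),None,fx=S,fy=S,interpolation=cv2.INTER_CUBIC)[v0*S:(v0+h)*S,u0*S:(u0+w)*S]
    k=min(1,600/I.shape[0]); cv2.imwrite(f'pics/fin_{n}.png',cv2.resize(I,None,fx=k,fy=k))
E
```

```text
at [470.6  11.7 185.4] -71.83 tilt [-0.0016  0.0011]
top [(0.6545, -0.0795, 94, 34, 17.8, 0.64)] [(0.4917, -0.3297, 95, 40, 3.3, 0.78)] [array([0.642, 0.17 , 0.007]), array([ 0.749, -0.207,  0.   ]), array([ 0.544, -0.461,  0.001]), array([ 0.639, -0.372, -0.003])]
side [(0.6564, -0.0849, 88, 57, 22.2, 0.66), (0.6361, -0.0427, 54, 10, 16.7, 0.32)] [(0.487, -0.3272, 89, 48, 6.2, 0.66)] [array([0.643, 0.176, 0.   ]), array([ 0.656, -0.072,  0.018]), array([ 0.747, -0.201,  0.001]), array([ 0.656, -0.078, -0.001]), array([ 0.653, -0.078,  0.057]), array([ 0.516, -0.181, -0.001])]
```

View pics/fin_side.png

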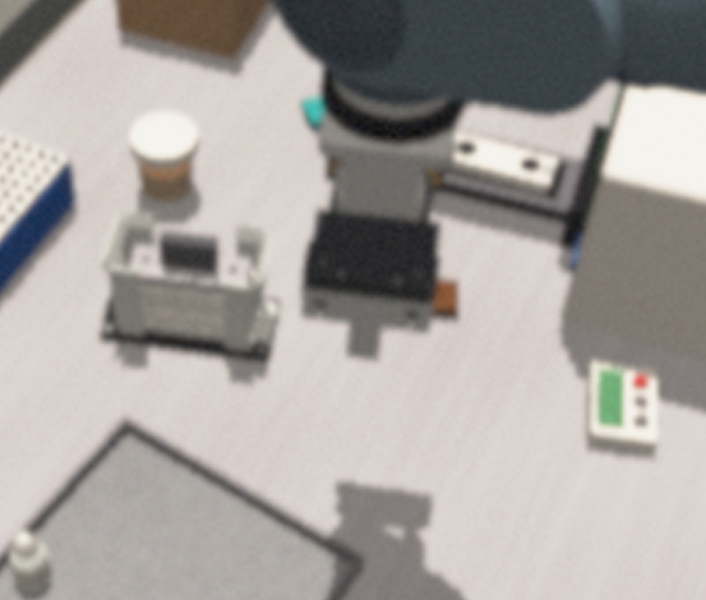

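View pics/fin_top.png

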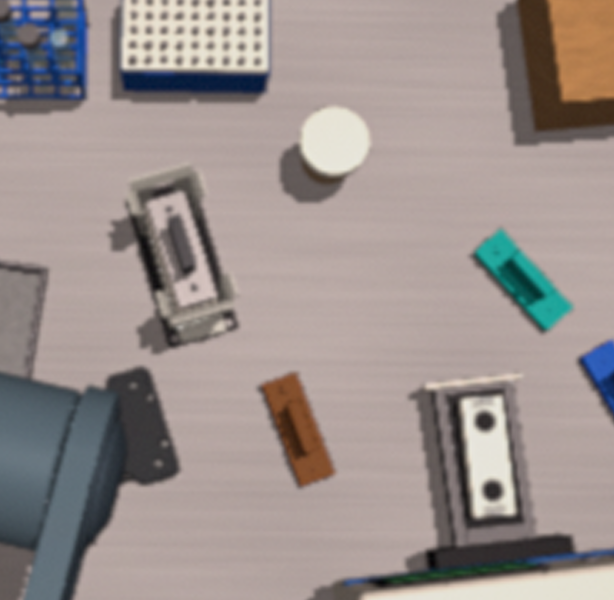

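The side view shows the follower level with its bar up in the magazine at about (190,255), on a column with no gaps. The cup (165,155) and the bottle (30,565) are standing. The top view shows the control cartridge in the recess at about (490,458). Handing in.

```bash
python3 -c "
from bench import *
print(sign_off())"
```

```text
the job is handed in; nothing more can be done
None
```

The job is done and handed in after about 35 s on the robot's clock, against the 128 s limit. `sign_off()` gives no verdict, so the result rests on my own checks.

- **Drawer:** The two-port control cartridge lies flat and face up in the recess. The last pictures put it at about (0.491, -0.330), which is the recess centre I had measured.
- **Magazine:** I loaded the one-port cartridge first, then the three-port (parked briefly on the bench), then the long-window one. I saw each one face up and in line from above before adding the next.
- **Follower:** The steel follower sits on the column, bar up. The wrist force showed contact at the height expected for three cartridges, and it sits level in the side view.
- **Left standing:** The bottle and the cup are upright and where they were, within the few millimetres the measurement allows.
- **Forces:** No reading at the end of a move passed about 7 N.

**Where the checks disagreed:** The side camera's outlines were a few millimetres and degrees off the top camera's, mostly because they include side faces. The networks also gave some detections of the wrong object, which I set aside after comparing them with the pictures. Neither matters against the 5–7 mm clearances.

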